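# Unpack the bead-rack bars and thread them through the rack

### The arm

A 6-joint arm with a two-finger parallel gripper is mounted at the origin on the work surface. World frame = base frame: x ahead of the robot, y to its left, z up, the work surface at z = 0. Lengths are in m, angles in rad, forces in N, time in s.
With the tool pointing down it reaches from about 0.325 to 0.925 m from the base axis. Payload 3.1 kg.
Tool frame: the origin (TCP) lies midway between the tips of the shut fingers; the grasp point (between the pads) lies 19 mm behind it; y points along the fingers, z is the direction in which the jaws open and shut, and the axes are right-handed (so a half turn about y gives the same grasp; the last joint's range is limited). The gripper opens to 85 mm and grips with 20 to 120 N. Pads are 22 mm wide; open, the fingers measure 114 mm over their backs; the gripper's body (76 mm by 85 mm) begins 54 mm behind the grasp point. The pads swing forward as they close: fully open they stand 13 mm farther back than shut.
Start: joints at [1.147, 0.217, 1.613, -0, 1.311, -0.112], TCP at [0.192, 0.595, 0.231] pointing down, gripper open.
Joint ranges: [-2.75, 2.75], [-0.78, 2.1], [0.31, 2.55], [-1.13, 4.27], [0.13, 2.63], [-2.58, 2.58]. Speed limits (rad/s): [2.79, 2.79, 3.14, 3.14, 3.14, 3.14].

### API

Orientations are given as a unit quaternion [x, y, z, w].
In Python, from cell import get_obs, optics, close_job gives the robot as it stands. The module is installed in compiled form; this text tells all that it offers.
- The arm moves only by the tool arm_command, never from a script. Its argument "steps" is a list of rows, each a list of 7 numbers: the shift along the tool's x, y, z in m, then the turn, a rotation vector about the tool's x, y, z in rad, then the finger opening in m, from 0 to 0.0854. A call has 1 to 10 rows; each row is the pose to reach, as a shift and turn from the pose measured when the call began, along the tool's axes at that moment; what a row does not reach only later rows make up. A row lasts 1/8 s, in which the tool goes at most 62.5 mm and 10.7 degrees, less where a joint would pass 70% of its speed; a pose out of reach is approached as far as the arm can. A call with a gripper value outside its range is refused whole. The fingers move at their own pace and stop on an object; "grip_force" is the grip in N (left out, the last holds). Time passes only in rows, so rows that repeat a pose let the fingers close. It gives the time, the measured TCP pose, the force and the opening at its end, in the units of the state.
- get_obs(): the state, without advancing time (a new reading comes with each control period).
- optics.get_image(name): name is "scene" or "side" or "wrist"; returns (picture, depth): 480x640x3 uint8, red, green, blue; 480x640 float32, m along the optical axis (not along the pixel's ray), 0 where there is no reading.
- optics.camera_model(name): a dict with "mtx" (3x3 intrinsics, pixels), "world_from_camera" (4x4, takes a point from camera to world coordinates); the wrist camera has in their place "mount" (4x4, takes a point from camera to tool coordinates, whose origin is the TCP and whose axes are the tool frame's). Camera axes: x right, y up, looking along -z (the intrinsics and any distortion apply to the point x, -y, -z); pixel columns grow to the right and rows downward; lengths in m; the calibration is good to about 2 mm. A picture is of the moment at which its call begins: read the wrist's pose just before it. camera_model takes no time and is no camera call.
- close_job(): hands the job in, once; it reports no verdict.
The state is a dict: "clock": time; "q": joint angles; "qd": joint speeds; "joint_torque": joint torques, N m; "tcp_pos": TCP position; "orientation": TCP orientation; "wrist_force": force on the tool from outside, world axes, zero at the start; "torque": the same for the moment, N m; "width": finger opening in m.
Only numpy, scipy, OpenCV 4.12 (cv2) and the standard library are available. Lean on these libraries where they do the work, as an engineer would, in place of code of your own. Each camera call takes 0.05 s, during which the arm holds its last target.

### The job

A carton of bars for the pottery class's bead-drying rack stands half open: fold all four of its flaps well back to the outside and leave them so. Then take out every bar in it and thread each one, shaft first from the carton's side, straight through a pair of opposite slots in the rack's two uprights, one bar to a pair, until the shoulder of its coloured handle is fully home against the upright. Leave the clay pot, cup and glaze jar where they are.

Things in the scene. Friction and masses are not known exactly. Their poses are not given: they have to be found in the camera images.
- carton: open cardboard shipping carton fixed to the table, 215 mm along its x by 235 mm along its y, 60 mm high, walls and floor 5 mm thick; origin at the centre of its underside, z up. Four flaps hang on its rim and start half up, partly covering the bars inside. A bar knocked against a wall or a neighbour can be slid or rolled free with closed fingertips pressed on its handle.
- flap_front (a joint): angle (rad) of the flap on the side nearest the robot (-x of the carton); 5 mm card, 98 mm long from hinge to edge, 230 mm wide; 0 = closed flat over the box, 1.57 = upright, 2.9 = folded right back outward (stop, 14 degrees above level). It stays where left and moves with under 1 N if lifted and swung along its arc; a level push on a low flap's edge can bind.
- flap_front_hinge (a point): middle of the front flap's hinge line on the carton's rim, 60 mm above the table
- flap_back (a joint): angle (rad) of the flap on the side farthest from the robot (+x of the carton); 5 mm card, 98 mm long from hinge to edge, 230 mm wide; 0 = closed flat over the box, 1.57 = upright, 2.9 = folded right back outward (stop, 14 degrees above level). It stays where left and moves with under 1 N if lifted and swung along its arc; a level push on a low flap's edge can bind.
- flap_back_hinge (a point): middle of the back flap's hinge line on the carton's rim, 60 mm above the table
- flap_right (a joint): angle (rad) of the flap on the robot's right (-y of the carton); 5 mm card, 85 mm long from hinge to edge, 140 mm wide; 0 = closed flat over the box, 1.57 = upright, 2.9 = folded right back outward (stop, 14 degrees above level). It stays where left and moves with under 1 N if lifted and swung along its arc; a level push on a low flap's edge can bind.
- flap_right_hinge (a point): middle of the right flap's hinge line on the carton's rim, 60 mm above the table
- flap_left (a joint): angle (rad) of the flap on the robot's left, the side towards the rack (+y of the carton); 5 mm card, 85 mm long from hinge to edge, 140 mm wide; 0 = closed flat over the box, 1.57 = upright, 2.9 = folded right back outward (stop, 14 degrees above level). It stays where left and moves with under 1 N if lifted and swung along its arc; a level push on a low flap's edge can bind.
- flap_left_hinge (a point): middle of the left flap's hinge line on the carton's rim, 60 mm above the table
- rack: wooden bead-drying rack fixed to the table: base board 190 x 160 x 14 mm and two parallel uprights, 190 mm wide along the rack's x, 12 mm thick, 172 mm high, centred at rack y = -50 and +50 mm (the outer face towards the carton is y = -56). Origin at the centre of its underside, z up.
- slot1 (a point): centre of slot 1's mouth, on the outer face of the upright that faces the carton: rack (-69, -56, 140) mm. Each upright has four square through slots, 15 x 15 mm, centred at rack x = -69, -23, +23, +69 mm and 140 mm above the table; those of the two uprights face each other exactly. A bar goes in along the rack's +y.
- slot4 (a point): centre of the mouth of slot 4, the last of the row: rack (69, -56, 140) mm
- bar1: loose bar, square in section, about 30 g: blue handle 45 mm long, 20 x 20 mm, then a bare wood shaft 140 mm long, 10 x 10 mm, on the same axis. Origin on the axis at the shoulder; own +y points along the shaft to the tip (handle y -45 to 0, shaft 0 to 140). Starts on the carton floor, tip to the rack and touching the floor. May be absent (None).
- bar1_tip (a point): centre of the end face of bar 1's shaft (None if the bar is absent)
- bar2: loose bar, square in section, about 30 g: green handle 45 mm long, 20 x 20 mm, then a bare wood shaft 140 mm long, 10 x 10 mm, on the same axis. Origin on the axis at the shoulder; own +y points along the shaft to the tip (handle y -45 to 0, shaft 0 to 140). Starts on the carton floor, tip to the rack and touching the floor. May be absent (None).
- bar2_tip (a point): centre of the end face of bar 2's shaft (None if the bar is absent)
- bar3: loose bar, square in section, about 30 g: red handle 45 mm long, 20 x 20 mm, then a bare wood shaft 140 mm long, 10 x 10 mm, on the same axis. Origin on the axis at the shoulder; own +y points along the shaft to the tip (handle y -45 to 0, shaft 0 to 140). Starts on the carton floor, tip to the rack and touching the floor. May be absent (None).
- bar3_tip (a point): centre of the end face of bar 3's shaft (None if the bar is absent)
- bar4: loose bar, square in section, about 30 g: yellow handle 45 mm long, 20 x 20 mm, then a bare wood shaft 140 mm long, 10 x 10 mm, on the same axis. Origin on the axis at the shoulder; own +y points along the shaft to the tip (handle y -45 to 0, shaft 0 to 140). Starts on the carton floor, tip to the rack and touching the floor. May be absent (None).
- bar4_tip (a point): centre of the end face of bar 4's shaft (None if the bar is absent)
- clay_pot: grey clay pot, 90 mm across, 60 mm high; a bystander, leave it alone; origin at the middle of its underside
- cup: white plastic cup, 66 mm across, 85 mm high; a bystander, leave it alone; origin at the middle of its underside
- glaze_jar: amber glaze jar with black lid, 60 mm across, 75 mm high; a bystander, leave it alone; origin at the middle of its underside

How it is judged:
On the way, in this order (a step that is already met when the one before it is completed fails the run):
1. all four carton flaps are folded back past upright (each hinge above 2.1 rad) (value of joint each of flap_front, flap_back, flap_right, flap_left above 2.1 rad), for 0.2 s.
2. every bar present is through a pair of slots with its shoulder against the near upright (y of each of bar1, bar2, bar3, bar4 in the frame of rack above -0.063 m and y of each of bar1_tip, bar2_tip, bar3_tip, bar4_tip in the frame of rack above 0.07 m and x of bar1_tip in the frame of rack between -0.085 and 0.085 m and z of each of bar1, bar1_tip, bar2, bar2_tip, bar3, bar3_tip, bar4, bar4_tip in the frame of rack above 0.125 m and z of each of bar1_tip, bar2_tip, bar3_tip, bar4_tip in the frame of rack below 0.155 m and x of bar2_tip in the frame of rack between -0.085 and 0.085 m and x of bar3_tip in the frame of rack between -0.085 and 0.085 m and x of bar4_tip in the frame of rack between -0.085 and 0.085 m), for 0.2 s.
At the end, for the whole second after the job is handed in: Every bar present passes through both uprights of the rack, its shoulder within 7 mm of the upright facing the carton, at slot height and at rest; all four flaps still open beyond 2.1 rad (all of step 1 and all of step 2 and linear speed of each of bar1, bar2, bar3, bar4 below 0.02 m/s); the robot touches nothing.
It fails at once if the clay pot is moved more than 3 cm (distance of clay_pot from where it was at the start of the episode above 0.03 m).
It fails at once if the cup is moved more than 3 cm (distance of cup from where it was at the start of the episode above 0.03 m).
It fails at once if the glaze jar is moved more than 3 cm (distance of glaze_jar from where it was at the start of the episode above 0.03 m).
Of bar1, bar2, bar3, bar4 only 3 to 4 are there at a start; the rules pass over those that are not, and their reading is None.
At some moment in a run one of bar1, bar2, bar3, bar4 may be knocked a few centimetres aside while the robot is not near it.
Once in a run the grip may slacken for a moment while it holds something.
It also fails if it takes over 210 s, if anything falls off the work surface, if the arm or the gripper's body presses on something with over 40 N, if the wrist force passes 120 N, or if a joint passes its speed limit or range.

## Working session

There is one attempt and no reset: what is moved stays moved. The work goes in short steps, Python scripts to look and compute and a tool call to move; the robot and the scene stay as the last step left them, time stands still between calls to the robot, and variables do not carry over. Pictures are saved under pics/ and viewed, and the job is handed in when it is done.

Besides the shell and the picture viewer there is one more tool, called after "Request:" by a JSON object that holds its "api" and its "payload", one argument or row to a line. arm_command: Moves the arm, as the interface text tells. Its arguments: {"type":"object","properties":{"steps":{"type":"array","items":{"type":"array","items":{"type":"number"}}},"grip_force":{"type":"number"}},"required":["steps"]}

```bash
ls; mkdir -p pics; python3 - <<'E'
from cell import get_obs, optics
import cv2,numpy as np
o=get_obs();print(o)
for n in ("scene","side","wrist"):
    p,d=optics.get_image(n);cv2.imwrite(f"pics/{n}0.png",p[:,:,::-1]);np.save(f"pics/{n}0d.npy",d)
    m=optics.camera_model(n);print(n,{k:np.round(v,4).tolist() if not isinstance(v,str) else v for k,v in m.items()}, (d>0).mean())
E
```

```text
pics
{'clock': 0.0, 'q': array([ 1.14680966e+00,  2.17772279e-01,  1.61492286e+00,  2.58884207e-05,
        1.31130541e+00, -1.12210060e-01]), 'qd': array([ 0.00025573,  0.00058879, -0.00039088,  0.00149881,  0.00103023,
       -0.00061579]), 'joint_torque': array([ 1.88954223e-04, -3.96848452e+01, -3.03851330e+01, -4.63662764e-05,
        9.74582828e-03,  6.10262731e-06]), 'tcp_pos': array([0.19135991, 0.5941306 , 0.22996293]), 'orientation': array([ 0.6993501 , -0.11002006,  0.10955198, -0.69771297]), 'wrist_force': array([0.78908185, 0.34478467, 0.25255778]), 'torque': array([-0.04078881, -0.01457091, -0.02038448]), 'width': 0.08582687408463933}
scene {'mtx': [[527.3125, 0.0, 327.0791], [0.0, 527.3125, 234.8025], [0.0, 0.0, 1.0]], 'world_from_camera': [[-0.6564, -0.4006, 0.6392, 1.3626], [0.754, -0.3224, 0.5723, 0.8164], [-0.0232, 0.8577, 0.5137, 0.765], [0.0, 0.0, 0.0, 1.0]]} 0.9957845052083333
side {'mtx': [[564.2303, 0.0, 317.9127], [0.0, 564.2303, 240.2032], [0.0, 0.0, 1.0]], 'world_from_camera': [[0.9334, 0.2287, -0.2766, 0.2629], [-0.3585, 0.6309, -0.6881, -0.6705], [0.0171, 0.7414, 0.6708, 0.8618], [0.0, 0.0, 0.0, 1.0]]} 0.9960677083333334
wrist {'mtx': [[387.9651, 0.0, 313.4807], [0.0, 387.9651, 240.0031], [0.0, 0.0, 1.0]], 'mount': [[0.0006, -0.9496, -0.3136, -0.0806], [-0.0005, 0.3136, -0.9496, -0.1423], [1.0, 0.0007, -0.0003, -0.0008], [0.0, 0.0, 0.0, 1.0]]} 0.99591796875
```

View pics/scene0.png

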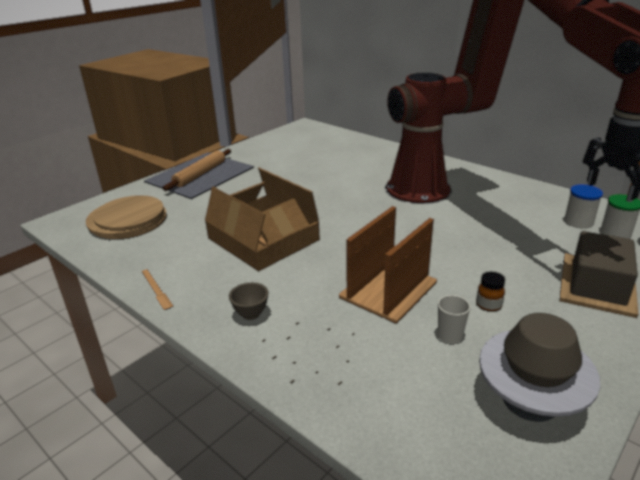

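View pics/side0.png

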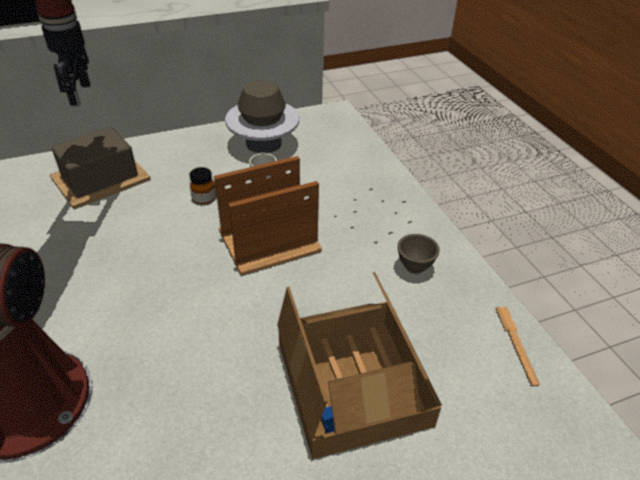

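View pics/wrist0.png

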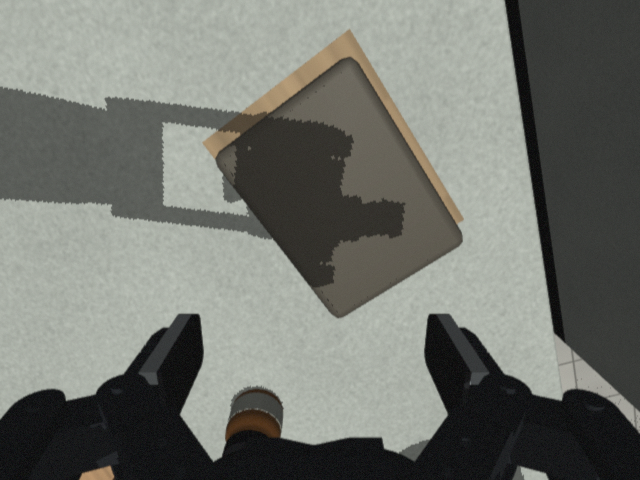

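```bash
cat > h.py <<'E'
from cell import get_obs, optics
import cv2,numpy as np
from scipy.spatial.transform import Rotation as R
def grab(n,save=None):
    o=get_obs();p,d=optics.get_image(n);m=optics.camera_model(n)
    K=np.array(m['mtx'])
    if n=='wrist':
        T=np.eye(4);T[:3,:3]=R.from_quat(o['orientation']).as_matrix();T[:3,3]=o['tcp_pos'];T=T@np.array(m['mount'])
    else:T=np.array(m['world_from_camera'])
    if save: cv2.imwrite(f"pics/{save}.png",p[:,:,::-1]);np.savez(f"pics/{save}.npz",p=p,d=d,K=K,T=T)
    return p,d,K,T
def load(s):
    z=np.load(f"pics/{s}.npz");return z['p'],z['d'],z['K'],z['T']
def cloud(d,K,T):
    v,u=np.mgrid[0:d.shape[0],0:d.shape[1]]
    c=np.stack([(u-K[0,2])/K[0,0]*d,-(v-K[1,2])/K[1,1]*d,-d],-1)
    return c@T[:3,:3].T+T[:3,3]
def ray(K,T,u,v,z):
    r=T[:3,:3]@np.array([(u-K[0,2])/K[0,0],-(v-K[1,2])/K[1,1],-1.]);o=T[:3,3]
    return o+r*(z-o[2])/r[2]
def proj(K,T,P):
    c=(np.atleast_2d(P)-T[:3,3])@T[:3,:3]
    return np.stack([K[0,2]+K[0,0]*c[:,0]/-c[:,2],K[1,2]-K[1,1]*c[:,1]/-c[:,2]],-1)
def tri(c1,p1,c2,p2):
    A=[];b=[]
    M=np.zeros((3,3));q=np.zeros(3)
    for (K,T),(u,v) in((c1,p1),(c2,p2)):
        r=T[:3,:3]@np.array([(u-K[0,2])/K[0,0],-(v-K[1,2])/K[1,1],-1.]);r/=np.linalg.norm(r)
        Q=np.eye(3)-np.outer(r,r);M+=Q;q+=Q@T[:3,3]
    return np.linalg.solve(M,q)
def crop(p,x0,y0,x1,y1,s,name):
    cv2.imwrite(f"pics/{name}.png",cv2.resize(p[y0:y1,x0:x1,::-1],None,fx=s,fy=s,interpolation=cv2.INTER_CUBIC))
E
python3 - <<'E'
from h import *
p,d,K,T=grab('side','side1');crop(p,180,140,460,480,1.75,'s1')
P=cloud(d,K,T)
p2,d2,K2,T2=grab('scene','scene1');crop(p2,180,150,460,330,2.8,'c1')
P2=cloud(d2,K2,T2)
# table plane check
print(P[400,200],P2[350,230])
E
```

```text
[ 0.27917014 -0.10192851  0.00135333] [0.89107601 0.11526395 0.00253699]
```

View pics/s1.png

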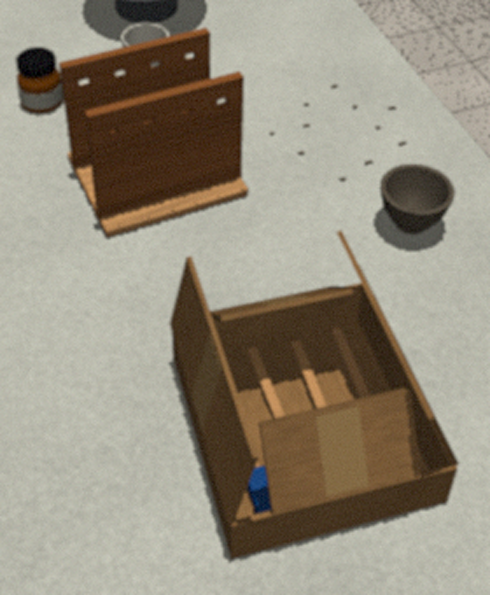

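View pics/c1.png

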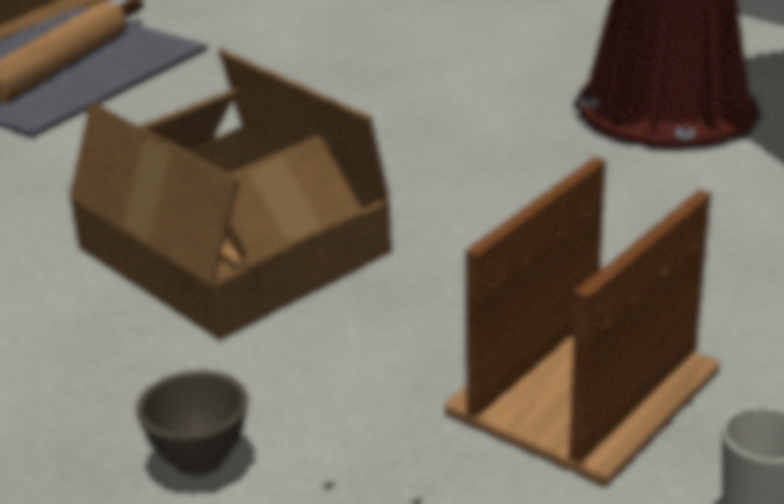

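```bash
python3 - <<'E'
from h import *
p,d,K,T=load('side1');p2,d2,K2,T2=load('scene1')
np.set_printoptions(precision=4,suppress=True)
for n,u,v in(('-x-y',311.4,438.3),('+x-y',441,405.7)):print('side rim',n,ray(K,T,u,v,.06))
for n,u,v in(('-x-y',311.4,459),('+x-y',435,427)):print('side bot',n,ray(K,T,u,v,.0))
for n,u,v in(('+x+y',257.9,251.8),('-x+y',318.6,222.5),('+x-y',205.7,221.4)):print('scene rim',n,ray(K2,T2,u,v,.06))
for n,u,v in(('+x+y',258.6,270.7),('-x+y',319,239.6),('+x-y',209,238.5)):print('scene bot',n,ray(K2,T2,u,v,.0))
print('tri +x-y rim',tri((K,T),(441,405.7),(K2,T2),(205.7,221.4)))
for nm,(pp,dd,KK,TT) in (('side',(p,d,K,T)),('scene',(p2,d2,K2,T2))):
    P=cloud(dd,KK,TT)
    for x0,x1,y0,y1,z0,z1 in((.35,.75,-.5,-.0,.055,.065),(.35,.75,-.5,0,.1,.2)):
        m=(P[...,0]>x0)&(P[...,0]<x1)&(P[...,1]>y0)&(P[...,1]<y1)&(P[...,2]>z0)&(P[...,2]<z1)
        Q=P[m]; print(nm,len(Q),Q.min(0),Q.max(0),cv2.minAreaRect((Q[:,:2]*1000).astype(np.float32)))
# rack tops
    m=(P[...,2]>.168)&(P[...,2]<.176)&(P[...,1]>0)&(P[...,1]<.5)&(P[...,0]>.3)&(P[...,0]<.9)
    Q=P[m];print('racktop',len(Q),Q.min(0),Q.max(0),cv2.minAreaRect((Q[:,:2]*1000).astype(np.float32)))
E
```

```text
side rim -x-y [ 0.4226 -0.2652  0.06  ]
side rim +x-y [ 0.6373 -0.2853  0.06  ]
side bot -x-y [ 0.4221 -0.268   0.    ]
side bot +x-y [ 0.6354 -0.2882  0.    ]
scene rim +x+y [ 0.655  -0.0492  0.06  ]
scene rim -x+y [ 0.4507 -0.0296  0.06  ]
scene rim +x-y [ 0.6405 -0.2763  0.06  ]
scene bot +x+y [ 0.6545 -0.0551  0.    ]
scene bot -x+y [ 0.4443 -0.0364  0.    ]
scene bot +x-y [ 0.6348 -0.2823  0.    ]
tri +x-y rim [ 0.6378 -0.2829  0.0564]
side 798 [ 0.4192 -0.2884  0.055 ] [ 0.6524 -0.0375  0.065 ] ((537.886474609375, -161.11170959472656), (239.59603881835938, 218.81591796875), 85.06696319580078)
side 5208 [ 0.4272 -0.285   0.1   ] [ 0.6266 -0.0382  0.1596] ((532.78564453125, -161.3094024658203), (231.50108337402344, 193.07899475097656), 84.82068634033203)
racktop 920 [0.4132 0.1824 0.168 ] [0.6093 0.312  0.1756] ((511.53125, 247.01043701171875), (189.8624725341797, 121.23402404785156), 3.9235727787017822)
scene 498 [ 0.4217 -0.2868  0.055 ] [ 0.6582 -0.0336  0.065 ] ((539.15234375, -158.5418701171875), (240.65052795410156, 223.37501525878906), 85.43502044677734)
scene 2851 [ 0.4305 -0.2849  0.1   ] [ 0.6439 -0.0348  0.159 ] ((538.2399291992188, -159.7295684814453), (237.1820526123047, 197.2667999267578), 84.9422607421875)
racktop 588 [0.4113 0.1853 0.168 ] [0.6124 0.3108 0.1756] ((512.6989135742188, 247.63983154296875), (196.67417907714844, 115.95708465576172), 3.612292528152466)
```

```bash
cat >> h.py <<'E'
np.set_printoptions(precision=4,suppress=True)
C=np.array([.538,-.160,0.]);CY=np.deg2rad(-5.1)
def rotz(a):return R.from_euler('z',a).as_matrix()
def c2w(x,y,z):return C+rotz(CY)@np.array([x,y,z])
def down(jaw,tilt=0):
    """tool y down; tool z (jaw) at world yaw 'jaw' rad"""
    z=np.array([np.cos(jaw),np.sin(jaw),0]);y=np.array([0,0,-1.]);x=np.cross(y,z)
    return np.stack([x,y,z],1)
def plan(pts,Rt=None,o=None):
    o=o or get_obs();R0=R.from_quat(o['orientation']).as_matrix();p0=o['tcp_pos']
    for q in pts:
        Rg=q[1] if isinstance(q,tuple) else (Rt if Rt is not None else R0);q=q[0] if isinstance(q,tuple) else q
        s=R0.T@(np.array(q)-p0);w=R.from_matrix(R0.T@Rg).as_rotvec()
        n=max(np.linalg.norm(s)/.0625,np.linalg.norm(w)/.187)
        print('to',np.round(q,4),'row',np.round(s,4).tolist(),np.round(w,3).tolist(),'n>=%.1f'%n)
E
python3 - <<'E'
from h import *
o=get_obs();print(R.from_quat(o['orientation']).as_matrix())
for s in('side1','scene1'):
    p,d,K,T=load(s);P=cloud(d,K,T);Q=(P-C)@rotz(CY)
    def dump(n,m,hx,ax,sg):
        q=Q[m];
        if len(q)<30:print(s,n,len(q));return
        a=sg*(q[:,ax]-hx);h=q[:,2]-.06
        ang=np.arctan2(h,a);r=np.hypot(a,h);k=r>.05
        print(s,n,k.sum(),'ang',np.median(ang[k]),ang[k].std(),'rmax',np.percentile(r,98))
    z=Q[...,2];x=Q[...,0];y=Q[...,1]
    bx=(z>.075)&(z<.17)&(abs(x)<.2)&(abs(y)<.2)
    dump('front',bx&(x<-.078)&(abs(y)<.11),-.105,0,1)
    dump('back',bx&(x>.078)&(abs(y)<.11),.105,0,-1)
    dump('right',bx&(y<-.03)&(abs(x)<.065),-.115,1,1)
    dump('left',bx&(y>.03)&(abs(x)<.065),.115,1,-1)
E
```

```text
[[ 0.9518 -0.0005  0.3068]
 [-0.3068 -0.0011  0.9518]
 [-0.0001 -1.     -0.0012]]
side1 front 1694 ang 1.413821037042862 0.02135390765900503 rmax 0.09957002877038382
side1 back 13
side1 right 1842 ang 1.0495686190249867 0.027692684052569527 rmax 0.08433635696474359
side1 left 350 ang 0.8480926940891996 0.02661264790341857 rmax 0.08849327089503706
scene1 front 709 ang 1.3594061356049167 0.022497050627348573 rmax 0.09912332003262496
scene1 back 632 ang 1.2499937005359403 0.02816546657441026 rmax 0.08181147851410077
scene1 right 210 ang 0.983159787514242 0.03163399500485064 rmax 0.08834793958571839
scene1 left 474 ang 0.8736963731339311 0.040223123846687234 rmax 0.08416963545175173
```

```bash
python3 - <<'E'
from h import *
D=down(CY)
o=get_obs();p=o['tcp_pos']
plan([p+[0,0,.12],p+[.2,-.3,.12],(c2w(-.005,-.005,.25),D),(c2w(-.005,-.005,.14),D)])
E
```

```text
to [0.1915 0.5945 0.3506] row [-0.0, -0.12, -0.0001] [0.0, 0.0, 0.0] n>=1.9
to [0.3915 0.2945 0.3506] row [0.2824, -0.1198, -0.2243] [0.0, 0.0, 0.0] n>=6.1
to [ 0.5326 -0.1645  0.25  ] row [0.5574, -0.0187, -0.6179] [0.001, 1.348, 0.001] n>=13.3
to [ 0.5326 -0.1645  0.14  ] row [0.5574, 0.0913, -0.6177] [0.001, 1.348, 0.001] n>=13.4
```

Request:
{"api": "arm_command", "payload": {
  "steps": [
    [0.0,-0.12,0,0,0,0,0],
    [0.0,-0.12,0,0,0,0,0],
    [0.057,-0.12,-0.045,0,0.15,0,0],
    [0.113,-0.12,-0.09,0,0.3,0,0],
    [0.17,-0.12,-0.135,0,0.45,0,0],
    [0.226,-0.12,-0.18,0,0.6,0,0],
    [0.282,-0.12,-0.224,0,0.75,0,0],
    [0.32,-0.12,-0.28,0,0.9,0,0],
    [0.36,-0.12,-0.34,0,1.05,0,0],
    [0.4,-0.1,-0.4,0,1.2,0,0]
  ],
  "grip_force": 40
}}

```text
clock: 1.5
tcp_pos: [0.4294, 0.1573, 0.3426]
orientation: [-0.513, 0.486, -0.487, 0.514]
wrist_force: [0.6, 0.3, 0.4]
width: 0.0002
```

```bash
python3 - <<'E'
from h import *
D=down(CY)
plan([(c2w(-.005,-.005,.28),D),(c2w(-.005,-.005,.14),D)])
E
```

```text
to [ 0.5326 -0.1645  0.28  ] row [0.3269, 0.063, 0.0855] [-0.002, 0.143, 0.001] n>=5.5
to [ 0.5326 -0.1645  0.14  ] row [0.3268, 0.203, 0.0852] [-0.002, 0.143, 0.001] n>=6.3
```

Request:
{"api": "arm_command", "payload": {
  "steps": [
    [0.06,0.0,0.02,0,0.14,0,0],
    [0.12,0.0,0.035,0,0.143,0,0],
    [0.18,0.02,0.05,0,0.143,0,0],
    [0.24,0.04,0.065,0,0.143,0,0],
    [0.3,0.05,0.08,0,0.143,0,0],
    [0.327,0.063,0.085,0,0.143,0,0],
    [0.327,0.063,0.085,0,0.143,0,0],
    [0.327,0.063,0.085,0,0.143,0,0]
  ]
}}

```text
clock: 2.5
tcp_pos: [0.5319, -0.1641, 0.28]
orientation: [0.477, -0.521, 0.522, -0.478]
wrist_force: [-0.4, -0.2, -0.0]
width: 0.0
```

```bash
python3 - <<'E'
from h import *
p,*_=grab('wrist','w1')
D=down(CY)
g=[(-.005,-.005,.14),(-.05,-.005,.13),(-.090,-.005,.135),(-.112,-.005,.131),(-.132,-.005,.1206),(-.148,-.005,.105),(-.157,-.005,.0886),(-.162,-.005,.08),(-.1,-.005,.15)]
plan([(c2w(*q),D) for q in g])
E
```

```text
to [ 0.5326 -0.1645  0.14  ] row [0.0008, 0.1405, 0.0001] [-0.003, 0.001, -0.0] n>=2.2
to [ 0.4878 -0.1605  0.13  ] row [0.0007, 0.1504, -0.0449] [-0.003, 0.001, -0.0] n>=2.5
to [ 0.4479 -0.157   0.135 ] row [0.0007, 0.1452, -0.0849] [-0.003, 0.001, -0.0] n>=2.7
to [ 0.426 -0.155  0.131] row [0.0007, 0.1492, -0.1069] [-0.003, 0.001, -0.0] n>=2.9
to [ 0.4061 -0.1532  0.1206] row [0.0006, 0.1595, -0.1269] [-0.003, 0.001, -0.0] n>=3.3
to [ 0.3901 -0.1518  0.105 ] row [0.0006, 0.1751, -0.143] [-0.003, 0.001, -0.0] n>=3.6
to [ 0.3812 -0.151   0.0886] row [0.0006, 0.1914, -0.152] [-0.003, 0.001, -0.0] n>=3.9
to [ 0.3762 -0.1506  0.08  ] row [0.0006, 0.2, -0.157] [-0.003, 0.001, -0.0] n>=4.1
to [ 0.438  -0.1561  0.15  ] row [0.0007, 0.1302, -0.0948] [-0.003, 0.001, -0.0] n>=2.6
```

View pics/w1.png

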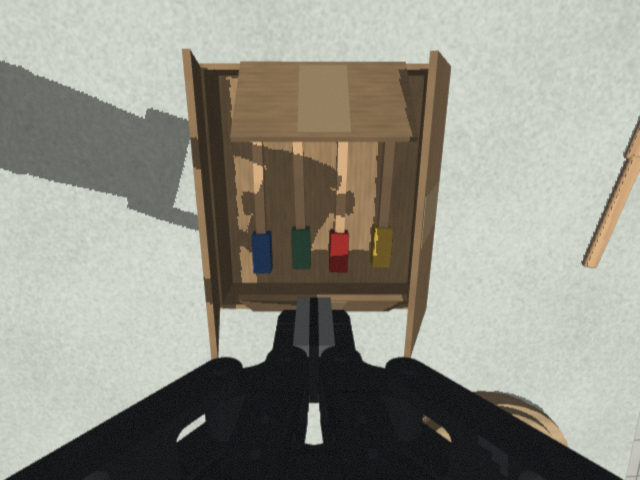

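The wrist view shows four bars: blue (262,252), green (301,248), red (340,251) and yellow (382,246). The left flap (top, edge at row 138) covers their tips. I'll sweep the front flap first.

Request:
{"api": "arm_command", "payload": {
  "steps": [
    [0,0.06,0,0,0,0,0],
    [0,0.12,0,0,0,0,0],
    [0,0.15,-0.045,0,0,0,0],
    [0,0.147,-0.065,0,0,0,0],
    [0,0.145,-0.085,0,0,0,0],
    [0,0.149,-0.107,0,0,0,0],
    [0,0.16,-0.127,0,0,0,0],
    [0,0.175,-0.143,0,0,0,0],
    [0,0.191,-0.152,0,0,0,0],
    [0,0.2,-0.157,0,0,0,0]
  ]
}}

```text
clock: 3.8
tcp_pos: [0.376, -0.1492, 0.0795]
orientation: [0.477, -0.521, 0.522, -0.479]
wrist_force: [0.0, 0.5, -0.0]
width: -0.0001
```

```bash
python3 - <<'E'
from h import *
D=down(CY)
f=lambda th,r=.075:(.105-r*np.cos(th)-.017,-.005,.06+r*np.sin(th))
g=[(-.1,-.005,.15),(.03,-.005,.13)]+[f(t) for t in (1.3,1.6,1.9,2.2,2.5,2.75,2.87)]
plan([(c2w(*q),D) for q in g])
E
```

```text
to [ 0.438  -0.1561  0.15  ] row [0.0014, -0.0703, 0.0625] [-0.003, 0.002, -0.0] n>=1.5
to [ 0.5674 -0.1676  0.13  ] row [0.0017, -0.0499, 0.1924] [-0.003, 0.002, -0.0] n>=3.2
to [ 0.6052 -0.171   0.1323] row [0.0018, -0.052, 0.2304] [-0.003, 0.002, -0.0] n>=3.8
to [ 0.6274 -0.173   0.135 ] row [0.0018, -0.0547, 0.2526] [-0.003, 0.002, -0.0] n>=4.1
to [ 0.6494 -0.175   0.131 ] row [0.0019, -0.0506, 0.2747] [-0.003, 0.002, -0.0] n>=4.5
to [ 0.6692 -0.1767  0.1206] row [0.0019, -0.0402, 0.2945] [-0.003, 0.002, -0.0] n>=4.8
to [ 0.6851 -0.1781  0.1049] row [0.0019, -0.0244, 0.3104] [-0.003, 0.002, -0.0] n>=5.0
to [ 0.6943 -0.179   0.0886] row [0.002, -0.0081, 0.3196] [-0.003, 0.002, -0.0] n>=5.1
to [ 0.6972 -0.1792  0.0801] row [0.002, 0.0004, 0.3225] [-0.003, 0.002, -0.0] n>=5.2
```

Request:
{"api": "arm_command", "payload": {
  "steps": [
    [0.001,-0.055,0.02,0,0,0,0],
    [0.001,-0.07,0.07,0,0,0,0],
    [0.002,-0.06,0.13,0,0,0,0],
    [0.002,-0.05,0.19,0,0,0,0],
    [0.002,-0.052,0.225,0,0,0,0],
    [0.002,-0.055,0.25,0,0,0,0]
  ]
}}

```text
clock: 4.55
tcp_pos: [0.6266, -0.1725, 0.1343]
orientation: [0.477, -0.521, 0.521, -0.479]
wrist_force: [-0.6, -0.5, -0.1]
width: 0.0002
```

Request:
{"api": "arm_command", "payload": {
  "steps": [
    [0,0.002,0.012,0,0,0,0],
    [0,0.005,0.023,0,0,0,0],
    [0,0.014,0.043,0,0,0,0],
    [0,0.03,0.06,0,0,0,0],
    [0,0.046,0.069,0,0,0,0],
    [0,0.055,0.072,0,0,0,0],
    [0,0.055,0.072,0,0,0,0]
  ]
}}

```text
clock: 5.42
tcp_pos: [0.6971, -0.1783, 0.0777]
orientation: [-0.478, 0.522, -0.52, 0.478]
wrist_force: [-0.1, -0.0, -0.2]
width: 0.0
```

```bash
python3 - <<'E'
from h import *
D=down(CY)
f=lambda th,r:(0,-.115-r*np.cos(np.pi-th)+.013,.06+r*np.sin(th))
f=lambda th,r:(0,-.115+r*np.cos(th)+.0135,.06+r*np.sin(th))
g=[(.06,-.005,.15),(0,-.02,.11),(0,-.04,.105),(0,-.065,.115),(0,-.085,.120)]+[f(t,.065) for t in (1.6,1.9,2.2,2.5,2.75,2.87)]
plan([(c2w(*q),D) for q in g])
E
```

```text
to [ 0.5973 -0.1703  0.15  ] row [0.0005, -0.0722, -0.1001] [0.001, 0.003, -0.001] n>=2.0
to [ 0.5362 -0.1799  0.11  ] row [0.0154, -0.0322, -0.1601] [0.001, 0.003, -0.001] n>=2.6
to [ 0.5344 -0.1998  0.105 ] row [0.0354, -0.0272, -0.1602] [0.001, 0.003, -0.001] n>=2.7
to [ 0.5322 -0.2247  0.115 ] row [0.0604, -0.0372, -0.1603] [0.001, 0.003, -0.001] n>=2.8
to [ 0.5304 -0.2447  0.12  ] row [0.0804, -0.0423, -0.1604] [0.001, 0.003, -0.001] n>=2.9
to [ 0.5288 -0.263   0.125 ] row [0.0988, -0.0473, -0.1604] [0.001, 0.003, -0.001] n>=3.1
to [ 0.5271 -0.282   0.1215] row [0.1179, -0.0438, -0.1605] [0.001, 0.003, -0.001] n>=3.3
to [ 0.5256 -0.2992  0.1126] row [0.1351, -0.0349, -0.1605] [0.001, 0.003, -0.001] n>=3.4
to [ 0.5243 -0.313   0.0989] row [0.149, -0.0212, -0.1606] [0.001, 0.003, -0.001] n>=3.5
to [ 0.5236 -0.3209  0.0848] row [0.157, -0.0072, -0.1606] [0.001, 0.003, -0.001] n>=3.6
to [ 0.5234 -0.3235  0.0774] row [0.1596, 0.0002, -0.1606] [0.001, 0.003, -0.001] n>=3.6
```

Request:
{"api": "arm_command", "payload": {
  "steps": [
    [0.0,-0.06,-0.02,0,0,0,0],
    [0.0,-0.072,-0.08,0,0,0,0],
    [0.005,-0.06,-0.13,0,0,0,0],
    [0.015,-0.032,-0.16,0,0,0,0],
    [0.035,-0.027,-0.16,0,0,0,0],
    [0.048,-0.032,-0.16,0,0,0,0],
    [0.06,-0.037,-0.16,0,0,0,0],
    [0.08,-0.042,-0.16,0,0,0,0],
    [0.099,-0.047,-0.16,0,0,0,0]
  ]
}}

```text
clock: 6.55
tcp_pos: [0.5301, -0.2651, 0.1259]
orientation: [0.478, -0.521, 0.521, -0.478]
wrist_force: [0.7, 0.2, -0.3]
width: 0.0001
```

Request:
{"api": "arm_command", "payload": {
  "steps": [
    [0.019,0.004,0,0,0,0,0],
    [0.036,0.012,0,0,0,0,0],
    [0.05,0.026,0,0,0,0,0],
    [0.058,0.04,0,0,0,0,0],
    [0.061,0.048,0,0,0,0,0],
    [0.061,0.048,0,0,0,0,0]
  ]
}}

```text
clock: 7.3
tcp_pos: [0.5239, -0.3249, 0.0761]
orientation: [-0.478, 0.522, -0.52, 0.478]
wrist_force: [0.1, -0.3, 0.2]
width: 0.0004
```

```bash
python3 - <<'E'
from h import *
D=down(CY)
f=lambda th,r:(0,.115-r*np.cos(th)-.0135,.06+r*np.sin(th))
g=[(0,-.08,.16),(0,.02,.10),(0,.045,.095),(0,.065,.11),(0,.085,.120)]+[f(t,.065) for t in (1.6,1.9,2.2,2.5,2.75,2.87)]
plan([(c2w(*q),D) for q in g])
E
```

```text
to [ 0.5309 -0.2397  0.16  ] row [-0.0857, -0.0837, -0.0005] [0.002, 0.003, -0.002] n>=1.9
to [ 0.5398 -0.1401  0.1   ] row [-0.1856, -0.0235, -0.0] [0.002, 0.003, -0.002] n>=3.0
to [ 0.542  -0.1152  0.095 ] row [-0.2106, -0.0184, 0.0001] [0.002, 0.003, -0.002] n>=3.4
to [ 0.5438 -0.0953  0.11  ] row [-0.2306, -0.0334, 0.0001] [0.002, 0.003, -0.002] n>=3.7
to [ 0.5456 -0.0753  0.12  ] row [-0.2506, -0.0433, 0.0001] [0.002, 0.003, -0.002] n>=4.1
to [ 0.5472 -0.057   0.125 ] row [-0.269, -0.0483, 0.0002] [0.002, 0.003, -0.002] n>=4.4
to [ 0.5489 -0.038   0.1215] row [-0.2881, -0.0448, 0.0003] [0.002, 0.003, -0.002] n>=4.7
to [ 0.5504 -0.0208  0.1126] row [-0.3053, -0.0358, 0.0003] [0.002, 0.003, -0.002] n>=4.9
to [ 0.5517 -0.007   0.0989] row [-0.3191, -0.0221, 0.0004] [0.002, 0.003, -0.002] n>=5.1
to [0.5524 0.0009 0.0848] row [-0.3271, -0.008, 0.0005] [0.002, 0.003, -0.002] n>=5.2
to [0.5526 0.0035 0.0774] row [-0.3296, -0.0006, 0.0005] [0.002, 0.003, -0.002] n>=5.3
```

Request:
{"api": "arm_command", "payload": {
  "steps": [
    [-0.03,-0.055,0,0,0,0,0],
    [-0.08,-0.084,0,0,0,0,0],
    [-0.13,-0.06,0,0,0,0,0],
    [-0.185,-0.024,0,0,0,0,0],
    [-0.208,-0.019,0,0,0,0,0],
    [-0.22,-0.025,0,0,0,0,0],
    [-0.23,-0.033,0,0,0,0,0],
    [-0.24,-0.039,0,0,0,0,0],
    [-0.25,-0.043,0,0,0,0,0],
    [-0.269,-0.048,0,0,0,0,0]
  ]
}}

```text
clock: 8.55
tcp_pos: [0.5473, -0.057, 0.1254]
orientation: [-0.477, 0.522, -0.521, 0.478]
wrist_force: [-0.4, -1.0, -0.8]
width: -0.0002
```

Request:
{"api": "arm_command", "payload": {
  "steps": [
    [-0.019,0.004,0,0,0,0,0],
    [-0.036,0.012,0,0,0,0,0],
    [-0.05,0.026,0,0,0,0,0],
    [-0.058,0.04,0,0,0,0,0],
    [-0.061,0.048,0,0,0,0,0],
    [-0.061,0.048,0,0,0,0,0]
  ]
}}

```text
clock: 9.3
tcp_pos: [0.5516, 0.004, 0.0761]
orientation: [-0.478, 0.523, -0.52, 0.477]
wrist_force: [-0.2, 0.7, 0.7]
width: -0.0002
```

```bash
python3 - <<'E'
from h import *
p,*_=grab('scene','scene2');crop(p,180,150,460,330,2.8,'c2')
D=down(CY)
plan([(c2w(0,.12,.2),D),(c2w(0,-.03,.25),D)])
E
```

```text
to [ 0.5487 -0.0405  0.2   ] row [0.0441, -0.1232, 0.0] [0.003, 0.001, -0.002] n>=2.1
to [ 0.5353 -0.1899  0.25  ] row [0.194, -0.1735, -0.0003] [0.003, 0.001, -0.002] n>=4.2
```

View pics/c2.png

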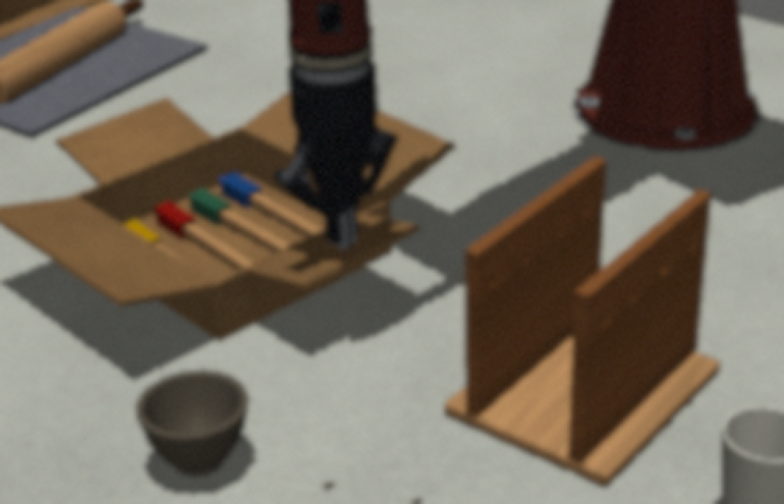

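All four flaps are folded out. Next I'll take two wrist views of the bars.

Request:
{"api": "arm_command", "payload": {
  "steps": [
    [0.02,-0.06,0,0,0,0,0],
    [0.044,-0.12,0,0,0,0,0.04],
    [0.1,-0.15,0,0,0,0,0.04],
    [0.15,-0.17,0,0,0,0,0.04],
    [0.2,-0.175,0,0,0,0,0.04],
    [0.2,-0.175,0,0,0,0,0.04],
    [0.2,-0.175,0,0,0,0,0.04]
  ]
}}

```text
clock: 10.22
tcp_pos: [0.5348, -0.1959, 0.2515]
orientation: [-0.477, 0.523, -0.52, 0.477]
wrist_force: [-0.4, -0.6, -0.8]
width: 0.0402
```

```bash
python3 - <<'E'
from h import *
grab('wrist','w2');print(get_obs()['tcp_pos'],get_obs()['width'])
E
```

```text
[ 0.5348 -0.1952  0.2511] 0.03986395607385918
```

Request:
{"api": "arm_command", "payload": {
  "steps": [
    [0.05,0,0,0,0,0,0.03],
    [0.07,0,0.0,0,0,0,0.03],
    [0.07,0,0,0,0,0,0.03]
  ]
}}

```text
clock: 10.65
tcp_pos: [0.5287, -0.2647, 0.2505]
orientation: [-0.477, 0.524, -0.52, 0.478]
wrist_force: [0.3, 0.6, 0.3]
width: 0.0298
```

```bash
python3 - <<'E'
from h import *
grab('wrist','w3');print(get_obs()['tcp_pos'],get_obs()['width'])
E
```

```text
[ 0.5288 -0.2639  0.2506] 0.029873268696802638
```

View pics/w2.png

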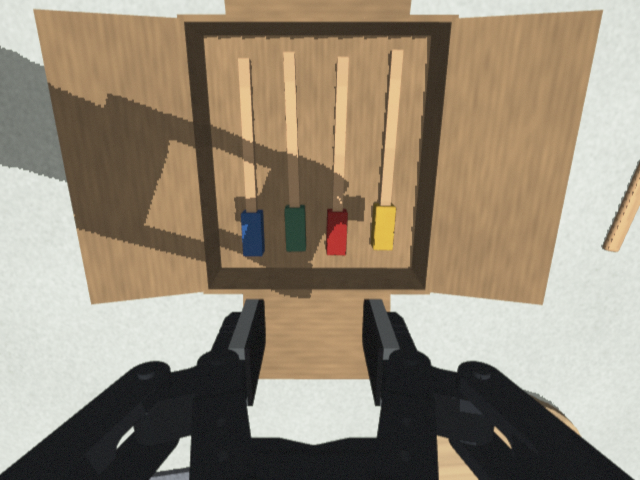

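View pics/w3.png

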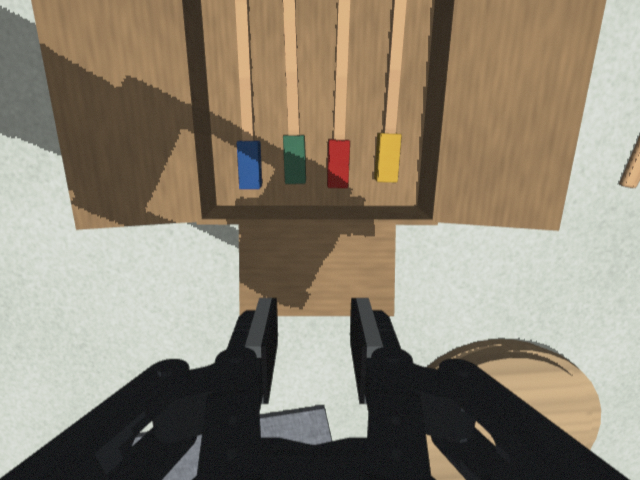

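Both views show all four bars separate and fully uncovered; in w2 the handles are at (252,232), (295,229), (337,232) and (385,228). Now to measure them.

```bash
cat >> h.py <<'E'
HSV={'blue':((100,120,25),(125,255,255)),'green':((65,60,20),(95,255,140)),'red':((0,0,0),(0,0,0)),'yellow':((22,140,60),(32,255,255))}
def mask(p,c):
    h=cv2.cvtColor(p,cv2.COLOR_RGB2HSV)
    if c=='red': m=cv2.inRange(h,(0,190,40),(5,255,255))|cv2.inRange(h,(174,150,40),(180,255,255))
    else: m=cv2.inRange(h,*HSV[c])
    return cv2.morphologyEx(m,cv2.MORPH_OPEN,np.ones((3,3)))
def blob(p,c):
    m=mask(p,c);n,l,s,ce=cv2.connectedComponentsWithStats(m)
    if n<2:return None
    i=1+np.argmax(s[1:,4]);return (l==i),s[i],ce[i]
E
python3 - <<'E'
from h import *
a=load('w2');b=load('w3')
for c in('blue','green','red','yellow'):
    r=[]
    for p,d,K,T in(a,b):
        m,s,ce=blob(p,c);P=cloud(d,K,T)
        q=P[m];zt=np.percentile(q[:,2],80);k=q[abs(q[:,2]-np.median(q[:,2]))<.006]
        rect=cv2.minAreaRect((k[:,:2]*1000).astype(np.float32))
        # carton-frame extents
        w=(k-C)@rotz(CY)
        print(c,s[4],'top z',np.median(q[:,2]).round(4),'rect',np.round(rect[0],1),np.round(rect[1],1),round(rect[2],1),'carton',np.round(w.min(0),4),np.round(w.max(0),4))
        r.append((ce,(K,T)))
    print('   tri',tri(r[0][1],r[0][0],r[1][1],r[1][0]))
E
```

```text
blue 878 top z 0.0253 rect [ 469.4 -225.4] [43.8 19.8] 85.5 carton [-0.0724 -0.0931  0.0193] [-0.0524 -0.0493  0.0281]
blue 1020 top z 0.0254 rect [ 469.7 -225.8] [43.6 19.5] 85.1 carton [-0.072  -0.0934  0.0194] [-0.0524 -0.0497  0.0289]
   tri [ 0.4693 -0.2261  0.0197]
green 836 top z 0.0254 rect [ 513.1 -224.2] [43.3 19. ] 86.2 carton [-0.0289 -0.0877  0.02  ] [-0.0093 -0.0444  0.0281]
green 952 top z 0.0255 rect [ 513.  -224.4] [42.4 18.8] 84.7 carton [-0.0286 -0.0876  0.0228] [-0.0098 -0.0452  0.0281]
   tri [ 0.5129 -0.2245  0.0208]Traceback (most recent call last):
  File "<stdin>", line 6, in <module>
TypeError: cannot unpack non-iterable NoneType object
```

```bash
python3 - <<'E'
from h import *
a=load('w2')
h=cv2.cvtColor(a[0],cv2.COLOR_RGB2HSV)
print(h[225,337],h[240,337],h[225,385],h[240,385])
E
sed -i "s/cv2.inRange(h,(0,190,40),(5,255,255))/cv2.inRange(h,(0,170,40),(6,255,255))/" h.py
python3 - <<'E'
from h import *
a=load('w2');b=load('w3')
for c in('blue','green','red','yellow'):
    r=[]
    for p,d,K,T in(a,b):
        x=blob(p,c)
        if x is None: print(c,None);continue
        m,s,ce=x;P=cloud(d,K,T)
        q=P[m];k=q[abs(q[:,2]-np.median(q[:,2]))<.006]
        rect=cv2.minAreaRect((k[:,:2]*1000).astype(np.float32))
        w=(k-C)@rotz(CY)
        print(c,s[4],'top z',np.median(q[:,2]).round(4),'rect',np.round(rect[0],1),np.round(rect[1],1),round(rect[2],1),'carton',np.round(w.min(0),4),np.round(w.max(0),4))
    # shaft: wood bright, along bar axis
E
```

```text
[  1 187 177] [  1 185 182] [ 23 166 224] [ 23 167 224]
blue 878 top z 0.0253 rect [ 469.4 -225.4] [43.8 19.8] 85.5 carton [-0.0724 -0.0931  0.0193] [-0.0524 -0.0493  0.0281]
blue 1020 top z 0.0254 rect [ 469.7 -225.8] [43.6 19.5] 85.1 carton [-0.072  -0.0934  0.0194] [-0.0524 -0.0497  0.0289]
green 836 top z 0.0254 rect [ 513.1 -224.2] [43.3 19. ] 86.2 carton [-0.0289 -0.0877  0.02  ] [-0.0093 -0.0444  0.0281]
green 952 top z 0.0255 rect [ 513.  -224.4] [42.4 18.8] 84.7 carton [-0.0286 -0.0876  0.0228] [-0.0098 -0.0452  0.0281]
red 679 top z 0.0256 rect [ 553.8 -232.4] [42.5 18.8] 82.9 carton [ 0.0127 -0.0919  0.0229] [ 0.0316 -0.0495  0.028 ]
red 874 top z 0.0254 rect [ 553.7 -232.2] [43.1 19.1] 83.6 carton [ 0.0126 -0.0922  0.0225] [ 0.032  -0.0488  0.0281]
yellow 831 top z 0.0255 rect [ 600.8 -230.7] [43.4 19.7] 83.5 carton [ 0.0588 -0.0867  0.0209] [ 0.0791 -0.0431  0.028 ]
yellow 795 top z 0.0256 rect [ 600.7 -230.8] [43.1 18.9] 85.2 carton [ 0.0593 -0.0865  0.0199] [ 0.0782 -0.0435  0.0283]
```

```bash
python3 - <<'E'
from h import *
p,d,K,T=load('w2')
tips={'blue':(244,58),'green':(289.5,53),'red':(343,57.5),'yellow':(397.5,51)}
for c,t in tips.items():
    m,s,ce=blob(p,c);h=ray(K,T,*ce,.025);tt=ray(K,T,*t,.0155)
    v=tt-h;print(c,h,tt,'dist',np.linalg.norm(v[:2]),'jaw deg',np.rad2deg(np.arctan2(v[1],v[0]))-90)
D=down(np.deg2rad(3.8));Dt=R.from_euler('x',40,degrees=True).as_matrix()@D
o=get_obs()
plan([o['tcp_pos']+[0,0,.08],([.51,-.10,.33],D),([.51,.0,.26],Dt),([.51,.05,.26],Dt)])
E
```

```text
blue [ 0.4703 -0.2245  0.025 ] [ 0.4837 -0.0646  0.0155] dist 0.16046185958796538 jaw deg -4.801131084194452
green [ 0.5132 -0.2232  0.025 ] [ 0.5245 -0.0643  0.0155] dist 0.15939447262923562 jaw deg -4.060200133418803
red [ 0.554  -0.2341  0.025 ] [ 0.5715 -0.0721  0.0155] dist 0.16293949947391265 jaw deg -6.164973847628232
yellow [ 0.6006 -0.2299  0.025 ] [ 0.6199 -0.0712  0.0155] dist 0.159875684695722 jaw deg -6.923803111188022
to [ 0.5288 -0.2639  0.3306] row [-0.0004, -0.08, -0.0003] [0.0, 0.0, 0.0] n>=1.3
to [ 0.51 -0.1   0.33] row [-0.162, -0.0786, -0.0333] [0.003, -0.154, -0.005] n>=2.9
to [0.51 0.   0.26] row [-0.2613, -0.0081, -0.0418] [-0.004, -0.149, 0.694] n>=4.2
to [0.51 0.05 0.26] row [-0.3111, -0.0079, -0.0462] [-0.004, -0.149, 0.694] n>=5.0
```

Request:
{"api": "arm_command", "payload": {
  "steps": [
    [0,-0.06,0,0,0,0,0.03],
    [-0.06,-0.08,-0.01,0,-0.05,0.1,0.03],
    [-0.12,-0.08,-0.025,0,-0.1,0.25,0.03],
    [-0.17,-0.05,-0.035,0,-0.15,0.4,0.03],
    [-0.22,-0.02,-0.04,0,-0.15,0.55,0.03],
    [-0.26,-0.008,-0.042,0,-0.15,0.694,0.03],
    [-0.26,-0.008,-0.042,0,-0.15,0.694,0.03],
    [-0.26,-0.008,-0.042,0,-0.15,0.694,0.03]
  ]
}}

```text
clock: 11.7
tcp_pos: [0.5102, -0.0013, 0.2608]
orientation: [-0.309, 0.617, -0.29, 0.663]
wrist_force: [0.9, -1.0, 0.4]
width: 0.0301
```

```bash
python3 - <<'E'
from h import *
grab('wrist','w4');o=get_obs();print(o['tcp_pos'],o['q'])
D=down(np.deg2rad(3.8));Dt=R.from_euler('x',40,degrees=True).as_matrix()@D
plan([([.48,.04,.23],Dt)])
E
```

```text
[ 0.5107 -0.0018  0.2615] [-0.4974  0.0879  1.8387  0.601   1.5854 -0.6735]
to [0.48 0.04 0.23] row [-0.0141, 0.0507, -0.03] [-0.005, 0.005, 0.003] n>=1.0
```

View pics/w4.png

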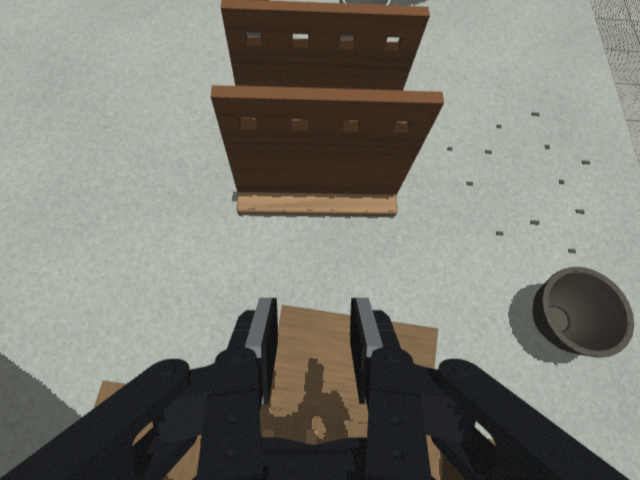

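The four mouths on the near upright are at about (249,124), (299,125), (350,126) and (402,127). I'll take a second view from another place.

Request:
{"api": "arm_command", "payload": {
  "steps": [
    [-0.014,0.03,-0.04,0,0,0,0.03],
    [-0.014,0.045,-0.06,0,0,0,0.03],
    [-0.014,0.045,-0.06,0,0,0,0.03],
    [-0.014,0.045,-0.06,0,0,0,0.03]
  ]
}}

```text
clock: 12.25
tcp_pos: [0.452, 0.0336, 0.2347]
orientation: [-0.309, 0.615, -0.292, 0.664]
wrist_force: [-0.1, 0.0, -0.5]
width: 0.0301
```

```bash
python3 - <<'E'
from h import *
p,*_=grab('wrist','w5');crop(p,180,0,500,240,2.4,'w5c')
p,*_=load('w4');crop(p,200,80,460,230,3,'w4c')
E
```

```text
(no output)
```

View pics/w5c.png

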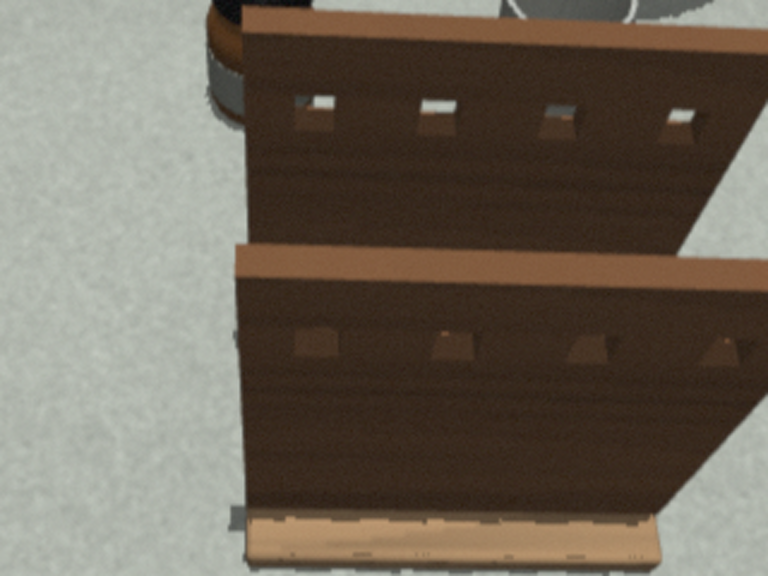

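View pics/w4c.png

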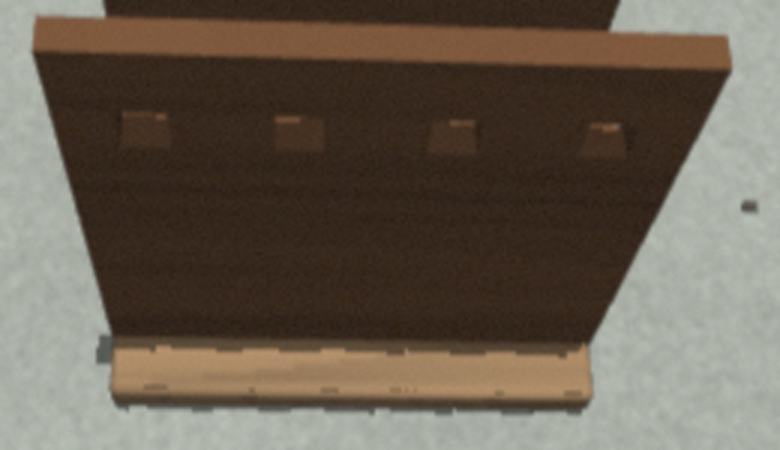

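```bash
python3 - <<'E'
from h import *
p,d,K,T=load('w4');p5,d5,K5,T5=load('w5')
A=np.array([(145,149),(300,152),(454,154),(606,157)])/3+[200,80]
B=np.array([(316.5,356),(453,360),(587,362),(720,365)])/2.4+[180,0]
S=np.array([tri((K,T),a,(K5,T5),b) for a,b in zip(A,B)]);print(S)
v=S[3]-S[0];print('yaw',np.rad2deg(np.arctan2(v[1],v[0])),'len',np.linalg.norm(v))
# depth-based: near face plane & tops
for s in('w4','w5'):
    p,d,K,T=load(s);P=cloud(d,K,T)
    m=(P[...,2]>.03)&(P[...,2]<.125)&(P[...,1]>.14)&(P[...,1]<.215)&(P[...,0]>.43)&(P[...,0]<.6)
    q=P[m];f=np.polyfit(q[:,0],q[:,1],1);r=q[:,1]-np.polyval(f,q[:,0]);k=abs(r)<.004;f=np.polyfit(q[k,0],q[k,1],1)
    print(s,'face yaw',np.rad2deg(np.arctan(f[0])),'y at x=.512',np.polyval(f,.512),len(q),r.std())
    m=(abs(P[...,2]-.172)<.004)&(P[...,1]>.1)&(P[...,1]<.24)&(P[...,0]>.3)&(P[...,0]<.7)
    q=P[m];rect=cv2.minAreaRect((q[:,:2]*1000).astype(np.float32));print('top',np.median(q[:,2]),rect)
    for px in ((A,B)[s=='w5']):
        r=[ray(K,T,px[0],px[1],.1325)];print('  ',r[0])
E
```

```text
[[0.4482 0.1858 0.1319]
 [0.4944 0.1887 0.1317]
 [0.5411 0.1935 0.1297]
 [0.5881 0.1966 0.1294]]
yaw 4.4147415766487015 len 0.14029560030004148
w4 face yaw 3.410646720397385 y at x=.512 0.18964404875568178 8489 0.0004400787963889902
top 0.17142598291908884 ((516.7214965820312, 195.74822998046875), (190.9768524169922, 14.692081451416016), 3.6987857818603516)
   [0.4483 0.1848 0.1325]
   [0.4943 0.1878 0.1325]
   [0.5407 0.1912 0.1325]
   [0.5871 0.1942 0.1325]
w5 face yaw 3.426051401395469 y at x=.512 0.18966893683896358 9258 0.00038200243590067736
top 0.17150699364642985 ((516.7525024414062, 195.98468017578125), (190.21530151367188, 14.331357955932617), 3.3750767707824707)
   [0.4483 0.1859 0.1325]
   [0.4943 0.1884 0.1325]
   [0.5401 0.1916 0.1325]
   [0.5864 0.1944 0.1325]
```

Slot mouths measured: x = 0.448, 0.494, 0.540 and 0.586, face y = 0.1857 to 0.1941. Rack yaw is 3.5°. The mouths' bottom edges are about 131 mm high, against 132.5 mm expected. Next is the blue bar.

```bash
python3 - <<'E'
from h import *
D=down(np.deg2rad(-4.8))
plan([([.46,-.10,.3],D),([.4695,-.2255,.12],D),([.4695,-.2255,.006],D)])
E
```

```text
to [ 0.46 -0.1   0.3 ] row [0.0615, -0.1356, 0.0047] [-0.005, 0.147, -0.694] n>=3.8
to [ 0.4695 -0.2255  0.12  ] row [0.2731, -0.0773, -0.0018] [-0.005, 0.147, -0.694] n>=4.5
to [ 0.4695 -0.2255  0.006 ] row [0.3457, 0.0104, -0.0078] [-0.005, 0.147, -0.694] n>=5.5
```

Request:
{"api": "arm_command", "payload": {
  "steps": [
    [0.02,-0.05,0,0,0.03,-0.15,0.03],
    [0.04,-0.1,0,0,0.06,-0.33,0.03],
    [0.061,-0.136,0.004,0,0.12,-0.51,0.03],
    [0.11,-0.125,0.003,-0.005,0.147,-0.69,0.03],
    [0.165,-0.11,0.002,-0.005,0.147,-0.694,0.03],
    [0.22,-0.09,0.0,-0.005,0.147,-0.694,0.03],
    [0.273,-0.077,-0.002,-0.005,0.147,-0.694,0.03],
    [0.273,-0.077,-0.002,-0.005,0.147,-0.694,0.03],
    [0.273,-0.077,-0.002,-0.005,0.147,-0.694,0.03]
  ]
}}

```text
clock: 13.42
tcp_pos: [0.4707, -0.2259, 0.1211]
orientation: [0.478, -0.52, 0.521, -0.479]
wrist_force: [-0.4, -0.9, 1.0]
width: 0.03
```

```bash
cat >> h.py <<'E'
def handle(img,c):
    p,d,K,T=img;x=blob(p,c)
    if x is None:return None
    m,s,ce=x;P=cloud(d,K,T);q=P[m];k=q[abs(q[:,2]-np.median(q[:,2]))<.006]
    rect=cv2.minAreaRect((k[:,:2]*1000).astype(np.float32));return np.round(np.append(np.array(rect[0])/1000,np.median(q[:,2])),4),np.round(rect[1],1),round(rect[2],1),s[4]
E
python3 - <<'E'
from h import *
img=grab('wrist','w6')
for c in HSV:print(c,handle(img,c))
D=down(np.deg2rad(-4.8))
print(get_obs()['tcp_pos'])
plan([([.4695,-.2255,.05],D),([.4695,-.2255,.006],D)])
E
```

```text
blue (array([ 0.4688, -0.2258,  0.0254]), array([44.3, 18.6]), 85.5, np.int32(1945))
green (array([ 0.5124, -0.2242,  0.0254]), array([43.2, 19.5]), 86.0, np.int32(2111))
red (array([ 0.5534, -0.2321,  0.0255]), array([44.2, 19.9]), 84.1, np.int32(1983))
yellow (array([ 0.6006, -0.2307,  0.0255]), array([43.7, 20.8]), 83.4, np.int32(2120))
[ 0.4711 -0.2259  0.1219]
to [ 0.4695 -0.2255  0.05  ] row [-0.0004, 0.0719, -0.0018] [-0.003, 0.0, 0.001] n>=1.2
to [ 0.4695 -0.2255  0.006 ] row [-0.0004, 0.1159, -0.0019] [-0.003, 0.0, 0.001] n>=1.9
```

View pics/w6.png

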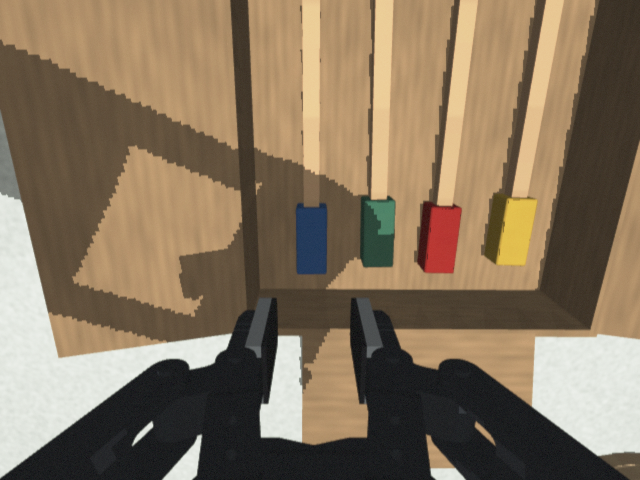

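The blue handle at (312,240) is centred between the fingers. I'll descend and grip.

Request:
{"api": "arm_command", "payload": {
  "steps": [
    [0,0.04,-0.002,0,0,0,0.03],
    [0,0.08,-0.002,0,0,0,0.03],
    [0,0.1,-0.002,0,0,0,0.03],
    [0,0.115,-0.002,0,0,0,0.03],
    [0,0.115,-0.002,0,0,0,0.03],
    [0,0.115,-0.002,0,0,0,0.01],
    [0,0.115,-0.002,0,0,0,0.01],
    [0,0.115,-0.002,0,0,0,0.01],
    [0,0.115,-0.002,0,0,0,0.01]
  ],
  "grip_force": 60
}}

```text
clock: 14.6
tcp_pos: [0.4747, -0.2284, 0.0122]
orientation: [0.477, -0.515, 0.525, -0.48]
wrist_force: [0.5, 0.2, 10.9]
width: 0.0184
```

Request:
{"api": "arm_command", "payload": {
  "steps": [
    [0,-0.02,0,0,0,0,0.01],
    [0,-0.07,0,0,0,0,0.01],
    [0,-0.12,0,0,0,0,0.01],
    [0,-0.18,0,0,0,0,0.01],
    [0,-0.2,0,0,0,0,0.01],
    [0,-0.2,0,0,0,0,0.01]
  ]
}}

```text
clock: 15.35
tcp_pos: [0.4742, -0.2276, 0.2162]
orientation: [0.477, -0.512, 0.528, -0.481]
wrist_force: [0.1, -0.6, -0.4]
width: 0.0183
```

```bash
python3 - <<'E'
from h import *
o=get_obs();print(o['tcp_pos'],o['width'])
img=grab('wrist','w7');p,*_=grab('side','s7');crop(p,250,180,450,400,2.7,'s7c')
E
```

```text
[ 0.4742 -0.2276  0.2162] 0.018334417135081604
```

View pics/w7.png

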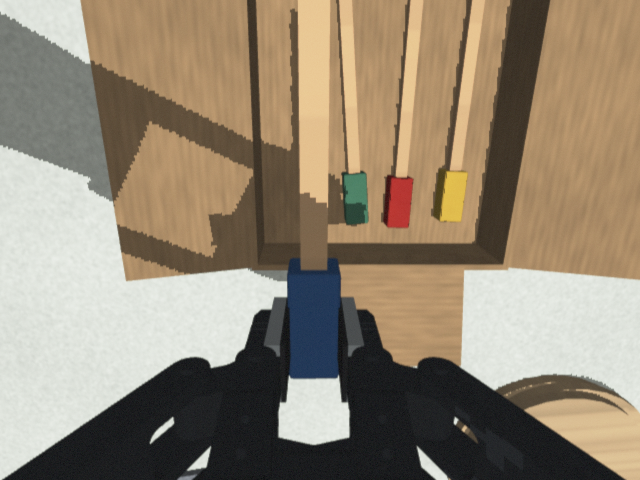

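View pics/s7c.png

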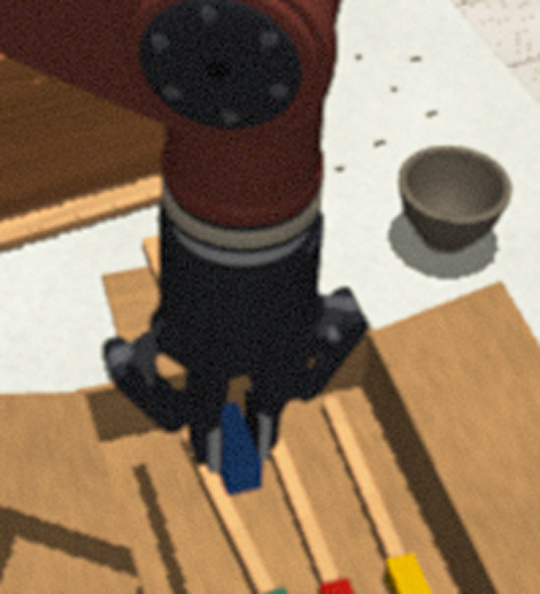

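```bash
cat >> h.py <<'E'
def held(img,c,o=None):
    """axis of held bar from wrist cloud, in tool frame & world"""
    o=o or get_obs();p,d,K,T=img;P=cloud(d,K,T)
    R0=R.from_quat(o['orientation']).as_matrix();t=o['tcp_pos']
    Q=(P-t)@R0
    sh=(Q[...,0]<-.04)&(Q[...,0]>-.2)&(abs(Q[...,2])<.03)&(abs(Q[...,1])<.04)
    m=blob(p,c)[0]
    hq=Q[m];sq=Q[sh]
    k=abs(sq[:,1]-np.median(sq[:,1]))<.012;sq=sq[k]
    # top face: fit y,z vs x
    fy=np.polyfit(sq[:,0],sq[:,1],1);r=sq[:,1]-np.polyval(fy,sq[:,0]);k=abs(r)<.0025;sq=sq[k]
    fy=np.polyfit(sq[:,0],sq[:,1],1)
    xs=np.arange(-.19,-.04,.005);mid=[]
    for x in xs:
        z=sq[abs(sq[:,0]-x)<.0025,2]
        if len(z)>8:mid.append((x,(np.percentile(z,2)+np.percentile(z,98))/2,np.ptp(np.percentile(z,[2,98]))))
    mid=np.array(mid);fz=np.polyfit(mid[:,0],mid[:,1],1)
    print('shaft n',len(sq),'x range',sq[:,0].min(),sq[:,0].max(),'width',np.median(mid[:,2]))
    print('pitch slope dy/dx',fy[0],'(deg tip-down %.2f)'%np.rad2deg(np.arctan(-fy[0])),'yaw slope dz/dx',fz[0])
    tip=sq[:,0].min()
    hk=hq[abs(hq[:,1]-np.median(hq[:,1]))<.01]
    print('handle tool x',hk[:,0].min(),hk[:,0].max(),'y top',np.median(hk[:,1]),'z',np.percentile(hk[:,2],[2,98]))
    f=lambda x:np.array([x,np.polyval(fy,x)+.005,np.polyval(fz,x)])
    sx=hk[:,0].min()
    S=f(sx);Tp=f(sx-.14)
    print('shoulder tool',S,'tip tool',Tp,'| world sh',t+R0@S,'tip',t+R0@Tp)
    return S,Tp
E
python3 - <<'E'
from h import *
held(load('w7'),'blue')
E
```

```text
shaft n 6711 x range -0.11180180665007115 -0.040001685119052346 width 0.009649372102600228
pitch slope dy/dx -0.02636176488595776 (deg tip-down 1.51) yaw slope dz/dx -0.0006667509004160489
handle tool x -0.022932430400974087 0.02154604059585774 y top -0.016930845585681746 z [-0.007  0.011]
shoulder tool [-0.0229 -0.0065  0.0021] tip tool [-0.1629 -0.0028  0.0022] | world sh [ 0.4757 -0.2036  0.2183] tip [ 0.4874 -0.0641  0.2137]
```

```bash
cat >> h.py <<'E'
RY=np.deg2rad(3.5)
SL={1:(.448,.1857),2:(.494,.1885),3:(.540,.1913),4:(.586,.1941)}
def ins(i,S,Tp,dists,zoff=0,dx=0):
    """TCP poses with bar level along rack y; dists=list of shoulder-to-face distances (m)"""
    v=Tp-S;pitch=np.arctan2(v[1],-v[0]);yaw=np.arctan2(v[2],-v[0])  # tip-down +
    # rotate tool about world up by yaw corr, then tilt
    ry=rotz(RY)
    Rg=ry@rotz(yaw)@R.from_euler('x',pitch).as_matrix()@down(0)
    u=Rg@(v/np.linalg.norm(v));print('bar dir',u,'want',ry@[0,1,0])
    f=np.array([*SL[i],.140+zoff])+ry@[dx,0,0]
    return [(f-ry@[0,1,0]*dd-Rg@S,Rg) for dd in dists]
E
python3 - <<'E'
from h import *
S,Tp=held(load('w7'),'blue')
g=ins(1,S,Tp,[.16,.0])
a=g[0][0].copy();a[2]=.2
plan([(a,g[0][1])]+g)
E
```

```text
shaft n 6711 x range -0.11180180665007115 -0.040001685119052346 width 0.009649372102600228
pitch slope dy/dx -0.02636176488595776 (deg tip-down 1.51) yaw slope dz/dx -0.0006667509004160489
handle tool x -0.022932430400974087 0.02154604059585774 y top -0.016930845585681746 z [-0.007  0.011]
shoulder tool [-0.0229 -0.0065  0.0021] tip tool [-0.1629 -0.0028  0.0022] | world sh [ 0.4757 -0.2036  0.2183] tip [ 0.4874 -0.0641  0.2137]
bar dir [-0.061   0.9981  0.    ] want [-0.061   0.9981  0.    ]
to [0.4571 0.0032 0.2   ] row [-0.2275, 0.0101, -0.0338] [-0.015, -0.144, 0.033] n>=3.7
to [0.4571 0.0032 0.1329] row [-0.228, 0.0771, -0.0347] [-0.015, -0.144, 0.033] n>=3.9
to [0.4473 0.1629 0.1329] row [-0.3863, 0.0759, -0.0576] [-0.015, -0.144, 0.033] n>=6.4
```

Request:
{"api": "arm_command", "payload": {
  "steps": [
    [-0.05,0.0,-0.008,0,-0.05,0.01,0.01],
    [-0.11,0.0,-0.016,-0.01,-0.1,0.03,0.01],
    [-0.17,0.005,-0.026,-0.015,-0.144,0.033,0.01],
    [-0.228,0.01,-0.034,-0.015,-0.144,0.033,0.01],
    [-0.228,0.05,-0.035,-0.015,-0.144,0.033,0.01],
    [-0.228,0.077,-0.035,-0.015,-0.144,0.033,0.01],
    [-0.228,0.077,-0.035,-0.015,-0.144,0.033,0.01],
    [-0.228,0.077,-0.035,-0.015,-0.144,0.033,0.01]
  ]
}}

```text
clock: 16.45
tcp_pos: [0.4567, 0.0032, 0.1329]
orientation: [-0.509, 0.491, -0.477, 0.521]
wrist_force: [0.2, -0.3, 0.2]
width: 0.0183
```

```bash
python3 - <<'E'
from h import *
o=get_obs();print(o['tcp_pos'],o['width'])
img=grab('wrist','w8');p,*_=grab('side','s8');crop(p,180,140,460,350,2.8,'s8c');p,*_=grab('scene','c8');crop(p,300,150,460,330,3.2,'c8c')
S,Tp=held(img,'blue',o)
plan(ins(1,S,Tp,[.16,.1,0]),o=o)
E
```

```text
[0.4567 0.0032 0.1329] 0.018324740746645623
shaft n 6795 x range -0.11295127529583522 -0.040007222922361196 width 0.009630967825400624
pitch slope dy/dx -0.021802691824697865 (deg tip-down 1.25) yaw slope dz/dx -0.0019227403562700925
handle tool x -0.023981154253830902 0.02099546895463148 y top -0.012712079535580926 z [-0.0094  0.0085]
shoulder tool [-0.024  -0.0023 -0.0005] tip tool [-0.164   0.0007 -0.0002] | world sh [0.4547 0.027  0.1358] tip [0.4464 0.1668 0.1364]
bar dir [-0.061   0.9981 -0.    ] want [-0.061   0.9981  0.    ]
to [0.4598 0.0022 0.1372] row [0.0011, -0.0043, 0.003] [0.001, -0.002, -0.004] n>=0.1
to [0.4561 0.062  0.1372] row [-0.0589, -0.0027, 0.003] [0.001, -0.002, -0.004] n>=0.9
to [0.45   0.1619 0.1372] row [-0.1588, -0.0001, 0.0031] [0.001, -0.002, -0.004] n>=2.5
```

View pics/s8c.png

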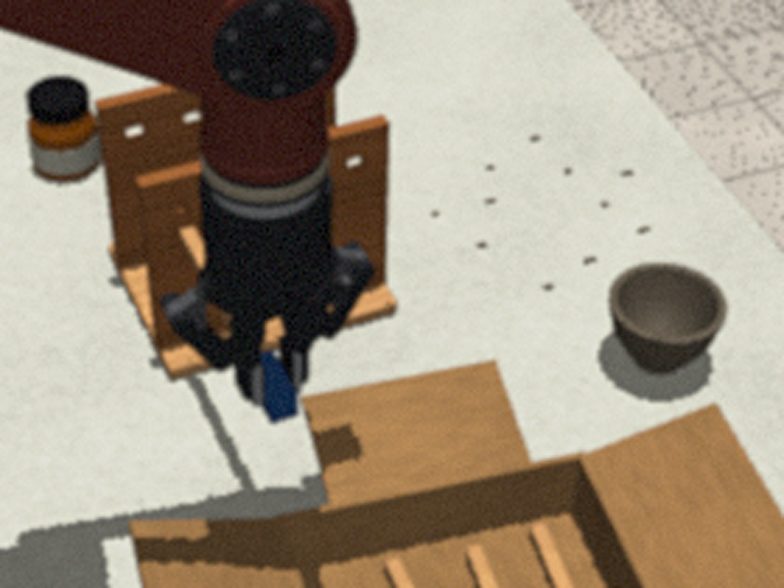

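View pics/c8c.png

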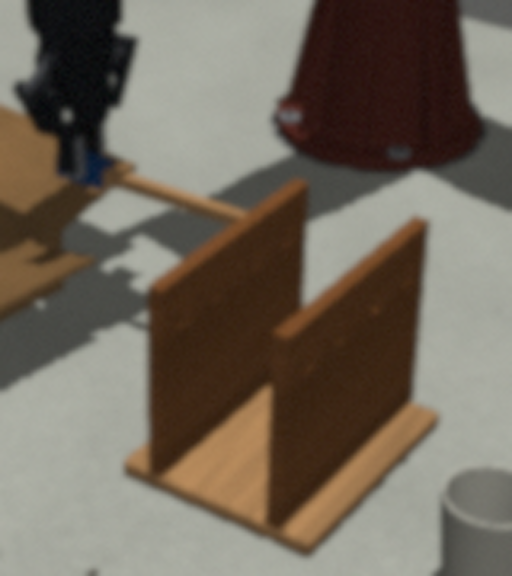

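View pics/w8.png

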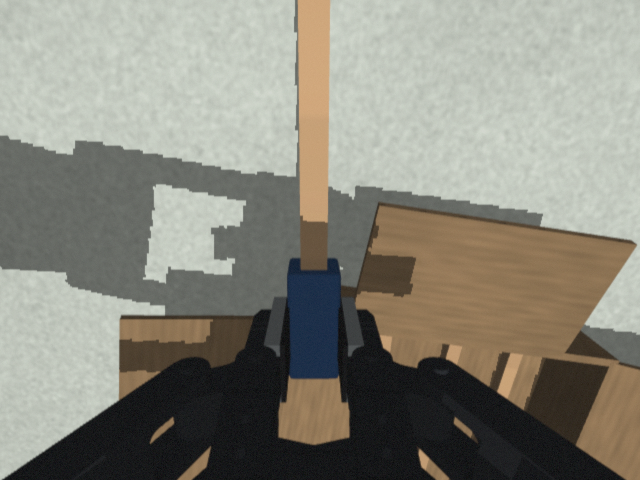

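```bash
python3 - <<'E'
s=open('h.py').read()
s=s.replace("Q=(P-t)@R0\n","Q=cloud(d,K,np.array(optics.camera_model('wrist')['mount']))\n")
open('h.py','w').write(s)
E
python3 - <<'E'
from h import *
for i in range(4): o=get_obs();print(o['clock'],o['tcp_pos'])
S,Tp=held(load('w7'),'blue')
S,Tp=held(load('w8'),'blue')
plan(ins(1,S,Tp,[.16,.1,0]))
E
```

```text
16.6 [0.4579 0.0028 0.1343]
16.6 [0.4579 0.0028 0.1343]
16.6 [0.4579 0.0028 0.1343]
16.6 [0.4579 0.0028 0.1343]
shaft n 6795 x range -0.11292134661558866 -0.040046544493118216 width 0.009623794926881524
pitch slope dy/dx -0.0226162673004966 (deg tip-down 1.30) yaw slope dz/dx -0.0009096000350193738
handle tool x -0.024025563037237428 0.020455032276789437 y top -0.01269095615386015 z [-0.0095  0.0085]
shoulder tool [-0.024  -0.0023 -0.0004] tip tool [-0.164   0.0008 -0.0003] | world sh [0.456  0.0267 0.1372] tip [0.4476 0.1665 0.1376]
shaft n 6795 x range -0.11295123760416569 -0.040007187967155196 width 0.009630967324391776
pitch slope dy/dx -0.021803405929854858 (deg tip-down 1.25) yaw slope dz/dx -0.0019233329982893538
handle tool x -0.023981126593410347 0.020995495802754227 y top -0.012712685993686329 z [-0.0094  0.0085]
shoulder tool [-0.024  -0.0023 -0.0005] tip tool [-0.164   0.0007 -0.0002] | world sh [0.4559 0.0267 0.1372] tip [0.4477 0.1665 0.1377]
bar dir [-0.061   0.9981  0.    ] want [-0.061   0.9981  0.    ]
to [0.4598 0.0022 0.1372] row [0.0007, -0.0029, 0.0018] [-0.002, -0.002, -0.004] n>=0.1
to [0.4561 0.062  0.1372] row [-0.0593, -0.0013, 0.0018] [-0.002, -0.002, -0.004] n>=0.9
to [0.45   0.1619 0.1372] row [-0.1592, 0.0012, 0.0018] [-0.002, -0.002, -0.004] n>=2.5
```

Request:
{"api": "arm_command", "payload": {
  "steps": [
    [-0.005,-0.002,0.001,0,0,-0.002,0.01],
    [-0.015,-0.002,0.001,0,0,-0.002,0.01],
    [-0.025,-0.002,0.001,0,0,-0.002,0.01],
    [-0.035,-0.002,0.001,0,0,-0.002,0.01],
    [-0.04,-0.002,0.001,0,0,-0.002,0.01],
    [-0.04,-0.002,0.001,0,0,-0.002,0.01]
  ]
}}

```text
clock: 17.35
tcp_pos: [0.4563, 0.0432, 0.1372]
orientation: [-0.509, 0.49, -0.479, 0.521]
wrist_force: [-0.4, -0.5, -1.2]
width: 0.0185
```

```bash
python3 - <<'E'
from h import *
o=get_obs();print(o['tcp_pos'],o['width'],o['wrist_force'])
img=grab('wrist','w9')
p,*_=grab('scene','c9');crop(p,300,150,460,330,3.2,'c9c')
S,Tp=held(img,'blue')
plan(ins(1,S,Tp,[.12,.06,0]))
E
```

```text
[0.4563 0.0432 0.1372] 0.018482442546925163 [-0.4267 -0.54   -1.1834]
shaft n 6786 x range -0.11288146832672062 -0.04001607192460017 width 0.009635993371551601
pitch slope dy/dx -0.021884404149401137 (deg tip-down 1.25) yaw slope dz/dx -0.0010704279024925105
handle tool x -0.024099023789575152 0.021020387742257937 y top -0.012709902890673641 z [-0.0095  0.0085]
shoulder tool [-0.0241 -0.0023 -0.0005] tip tool [-0.1641  0.0008 -0.0003] | world sh [0.4545 0.0667 0.1401] tip [0.4461 0.2065 0.1403]
bar dir [-0.061   0.9981 -0.    ] want [-0.061   0.9981  0.    ]
to [0.4573 0.042  0.1372] row [0.0009, 0.0001, 0.0008] [-0.002, -0.001, -0.001] n>=0.0
to [0.4536 0.1018 0.1372] row [-0.0591, 0.0015, 0.0008] [-0.002, -0.001, -0.001] n>=0.9
to [0.45   0.1617 0.1372] row [-0.1191, 0.0029, 0.0008] [-0.002, -0.001, -0.001] n>=1.9
```

View pics/w9.png

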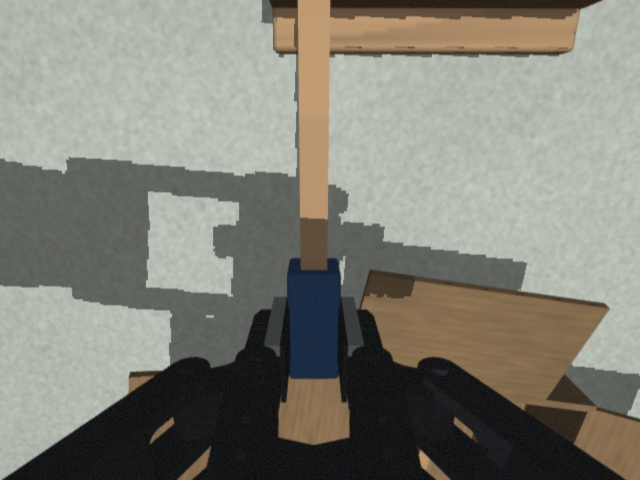

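View pics/c9c.png

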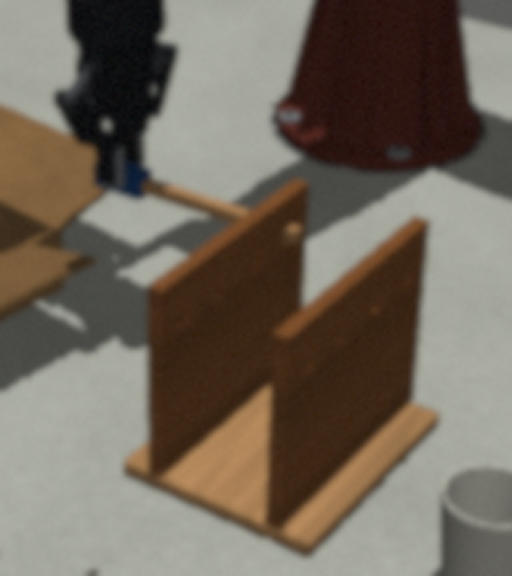

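The tip is visible emerging from the near upright at c9c (291,232), and no force shows. I'll continue inserting.

Request:
{"api": "arm_command", "payload": {
  "steps": [
    [-0.015,0.0,0.0,0,0,0,0.01],
    [-0.03,0.001,0.0,0,0,0,0.01],
    [-0.045,0.001,0.0,0,0,0,0.01],
    [-0.06,0.0015,0.0,0,0,0,0.01],
    [-0.075,0.002,0.0,0,0,0,0.01],
    [-0.075,0.002,0.0,0,0,0,0.01]
  ]
}}

```text
clock: 18.2
tcp_pos: [0.4517, 0.1188, 0.137]
orientation: [-0.509, 0.489, -0.478, 0.522]
wrist_force: [0.3, 0.7, 0.4]
width: 0.0191
```

```bash
python3 - <<'E'
from h import *
o=get_obs();print(o['tcp_pos'],o['width'],o['wrist_force'])
img=grab('wrist','w10')
p,*_=grab('scene','c10');crop(p,300,150,460,330,3.2,'c10c')
S,Tp=held(img,'blue')
plan(ins(1,S,Tp,[.045,0]))
E
```

```text
[0.4517 0.1188 0.137 ] 0.019099706521993626 [0.25   0.7073 0.4018]
shaft n 9317 x range -0.08025434190982453 -0.0680246079675274 width 0.05346574128453342
pitch slope dy/dx -0.02140348380315844 (deg tip-down 1.23) yaw slope dz/dx 0.0007670246018417268
handle tool x -0.024138196910580875 0.021134235094978193 y top -0.012779047199941801 z [-0.0096  0.0086]
shoulder tool [-0.0241 -0.0291  0.0022] tip tool [-0.1641 -0.0261  0.0021] | world sh [0.4525 0.1414 0.1666] tip [0.4437 0.2811 0.1668]
bar dir [-0.061   0.9981  0.    ] want [-0.061   0.9981  0.    ]
to [0.45   0.1172 0.1104] row [0.0011, 0.0266, -0.0019] [-0.002, 0.002, -0.002] n>=0.4
to [0.4472 0.1621 0.1104] row [-0.0439, 0.0276, -0.0019] [-0.002, 0.002, -0.002] n>=0.8
```

View pics/c10c.png

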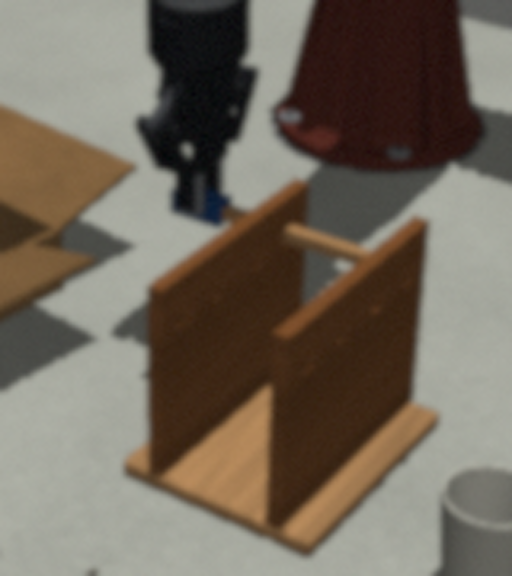

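Request:
{"api": "arm_command", "payload": {
  "steps": [
    [-0.01,0.0,0.0,0,0,0,0.01],
    [-0.02,0.0,0.0,0,0,0,0.01],
    [-0.03,0.001,0.0,0,0,0,0.01],
    [-0.038,0.001,0.0,0,0,0,0.01],
    [-0.043,0.001,0.0,0,0,0,0.01],
    [-0.046,0.001,0.0,0,0,0,0.01],
    [-0.046,0.001,0.0,0,0,0,0.01]
  ]
}}

```text
clock: 19.18
tcp_pos: [0.449, 0.1629, 0.137]
orientation: [-0.51, 0.489, -0.479, 0.521]
wrist_force: [0.6, -4.2, 0.1]
width: 0.0179
```

```bash
python3 - <<'E'
from h import *
o=get_obs();print(o['tcp_pos'],o['width'],o['wrist_force'])
img=grab('wrist','w11')
p,*_=grab('scene','c11');crop(p,300,150,460,330,3.2,'c11c')
E
```

```text
[0.449  0.1629 0.137 ] 0.017899514520142466 [ 0.5633 -4.2268  0.0869]
```

View pics/c11c.png

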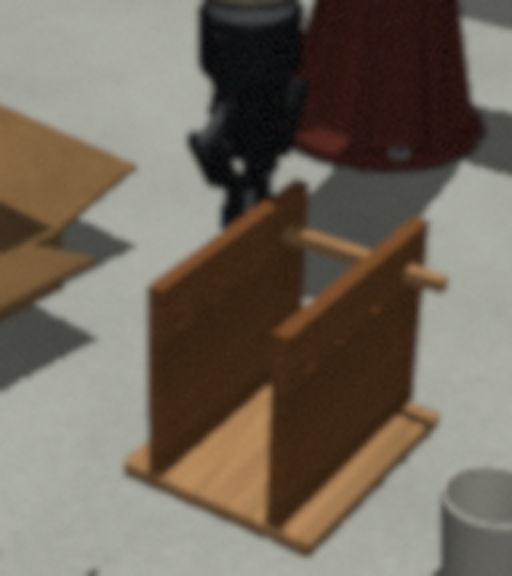

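View pics/w11.png

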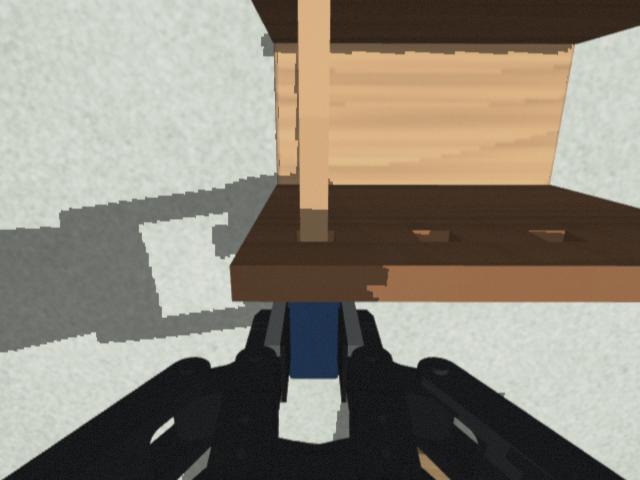

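The blue bar is through both uprights and the shoulder contact reads −4 N. Releasing, then heading back over the carton.

Request:
{"api": "arm_command", "payload": {
  "steps": [
    [-0.046,0.0,0,0,0,0,0.03],
    [0.0,0.0,0.0,0,0,0,0.03],
    [0.0,0.0,0.0,0,0,0,0.03],
    [0.0,-0.05,0.0,0,0,0,0.03],
    [0.0,-0.1,0.0,0,0,0,0.03],
    [0.0,-0.15,0.0,0,0,0,0.03]
  ]
}}

```text
clock: 20.02
tcp_pos: [0.4487, 0.1612, 0.2887]
orientation: [-0.509, 0.49, -0.478, 0.522]
wrist_force: [1.0, -0.2, -0.1]
width: 0.03
```

```bash
python3 - <<'E'
from h import *
o=get_obs();print(o['tcp_pos'],o['width'],o['wrist_force'])
D=down(np.deg2rad(-4.8))
plan([([.52,-.05,.28],D),([.53,-.225,.25],D)])
E
```

```text
[0.4487 0.1612 0.2887] 0.030043271706634643 [ 1.0042 -0.2111 -0.0899]
to [ 0.52 -0.05  0.28] row [0.2153, 0.0036, 0.058] [-0.001, 0.146, -0.025] n>=3.6
to [ 0.53  -0.225  0.25 ] row [0.3913, 0.0292, 0.0571] [-0.001, 0.146, -0.025] n>=6.3
```

I typed a wrong shift in that first row: −0.046, a brief push toward the rack. I'll check what it did.

```bash
python3 - <<'E'
from h import *
img=grab('wrist','w12')
p,*_=grab('scene','c12');crop(p,180,150,500,330,2.5,'c12c')
p,*_=grab('side','s12');crop(p,180,140,460,350,2.8,'s12c')
E
```

```text
(no output)
```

View pics/c12c.png

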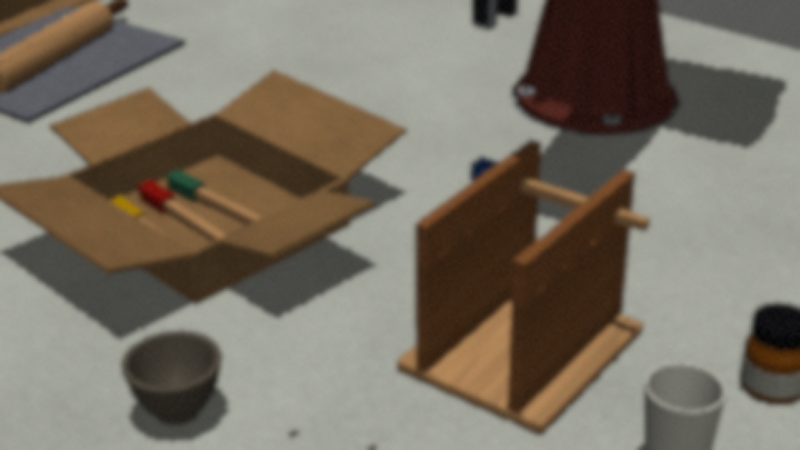

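View pics/w12.png

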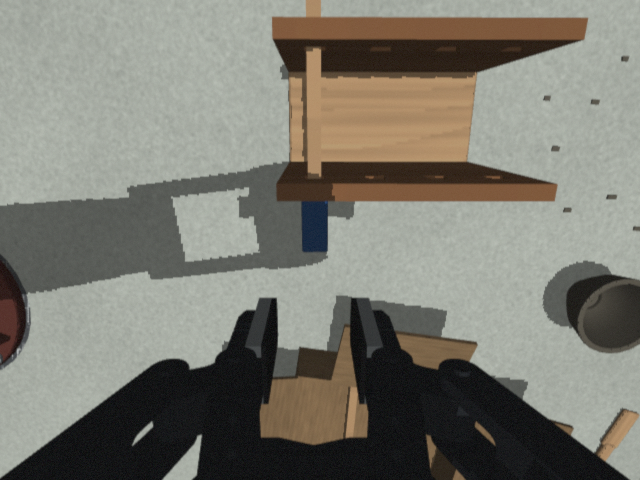

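View pics/s12c.png

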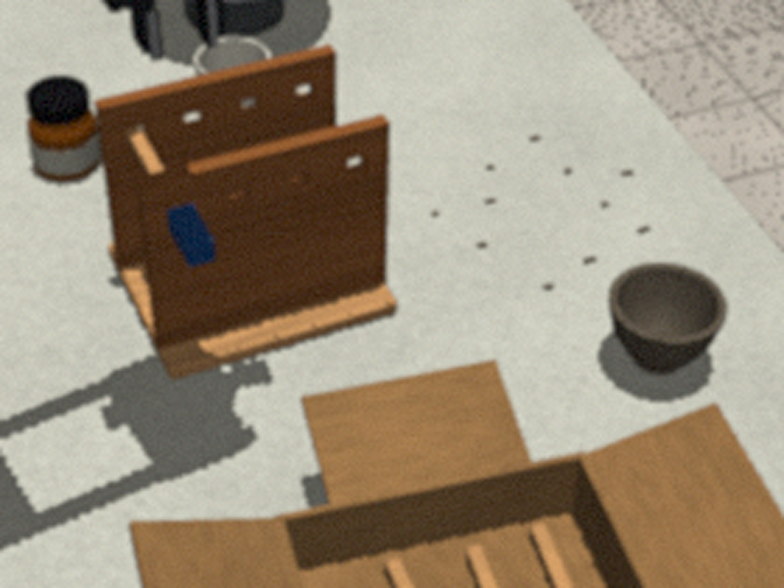

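The blue bar is seated, with its handle butted to the upright at w12 (314,200–250), so nothing was disturbed. Green is next.

Request:
{"api": "arm_command", "payload": {
  "steps": [
    [0.055,0.0,0.015,0,0.05,-0.01,0.028],
    [0.11,0.0,0.03,0,0.1,-0.025,0.028],
    [0.165,0.003,0.045,0,0.146,-0.025,0.028],
    [0.215,0.004,0.055,0,0.146,-0.025,0.028],
    [0.275,0.01,0.057,0,0.146,-0.025,0.028],
    [0.335,0.02,0.057,0,0.146,-0.025,0.028],
    [0.385,0.05,0.05,0,0.146,-0.025,0.028],
    [0.391,0.1,0.045,0,0.146,-0.025,0.028],
    [0.391,0.13,0.04,0,0.146,-0.025,0.028],
    [0.391,0.13,0.04,0,0.146,-0.025,0.028]
  ]
}}

```text
clock: 21.42
tcp_pos: [0.5136, -0.2203, 0.1471]
orientation: [-0.476, 0.522, -0.519, 0.48]
wrist_force: [-0.2, 0.5, 0.5]
width: 0.0278
```

```bash
python3 - <<'E'
from h import *
w=load('w12');print('blue',handle(w,'blue'))
m=blob(w[0],'blue')[0];q=cloud(*w[1:])[m];k=abs(q[:,2]-np.median(q[:,2]))<.005
q=(q[k]-[.5137,.247,0])@rotz(RY);print(np.percentile(q,[1,99],0))
img=grab('wrist','w13')
for c in HSV:print(c,handle(img,c))
print(get_obs()['tcp_pos'])
E
```

```text
blue (array([0.4492, 0.1617, 0.1472]), array([18.2, 38.4]), 4.1, np.int32(1181))
[[-0.0782 -0.1     0.1457]
 [-0.0604 -0.0622  0.1487]]
blue None
green (array([ 0.5154, -0.2248,  0.0254]), array([43.7, 19. ]), 89.9, np.int32(1601))
red (array([ 0.5524, -0.2412,  0.0259]), array([24.9, 19. ]), 84.0, np.int32(683))
yellow (array([ 0.6004, -0.2307,  0.0254]), array([44. , 19.8]), 83.6, np.int32(1717))
[ 0.5157 -0.2214  0.1499]
```

View pics/w13.png

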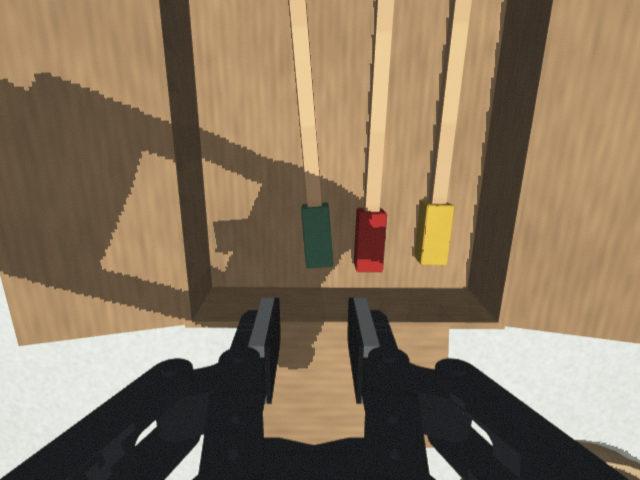

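```bash
python3 - <<'E'
from h import *
o=get_obs()
D=down(np.deg2rad(-.3))
plan([([.514,-.2248,.06],D),([.514,-.2248,.012],D)])
E
```

```text
to [ 0.514  -0.2248  0.06  ] row [0.004, 0.0899, -0.0018] [-0.005, -0.079, -0.004] n>=1.4
to [ 0.514  -0.2248  0.012 ] row [0.0042, 0.1379, -0.0021] [-0.005, -0.079, -0.004] n>=2.2
```

Request:
{"api": "arm_command", "payload": {
  "steps": [
    [0.004,0.05,-0.002,0,-0.079,0,0.028],
    [0.004,0.09,-0.002,0,-0.079,0,0.028],
    [0.004,0.115,-0.002,0,-0.079,0,0.028],
    [0.004,0.137,-0.002,0,-0.079,0,0.028],
    [0.004,0.137,-0.002,0,-0.079,0,0.028],
    [0.004,0.137,-0.002,0,-0.079,0,0.01],
    [0.004,0.137,-0.002,0,-0.079,0,0.01],
    [0.004,0.137,-0.002,0,-0.079,0,0.01],
    [0.004,0.137,-0.002,0,-0.079,0,0.01]
  ]
}}

```text
clock: 22.6
tcp_pos: [0.5154, -0.2253, 0.0143]
orientation: [0.496, -0.5, 0.503, -0.501]
wrist_force: [0.7, -0.8, 4.4]
width: 0.0178
```

Request:
{"api": "arm_command", "payload": {
  "steps": [
    [0,-0.02,0,0,0,0,0.01],
    [0,-0.07,0,0,0,0,0.01],
    [0,-0.12,0,0,0,0,0.01],
    [0,-0.18,0,0,0,0,0.01],
    [0,-0.2,0,0,0,0,0.01],
    [0,-0.2,0,0,0,0,0.01]
  ]
}}

```text
clock: 23.35
tcp_pos: [0.5151, -0.2267, 0.218]
orientation: [0.495, -0.498, 0.505, -0.502]
wrist_force: [0.0, -0.3, 0.0]
width: 0.0183
```

```bash
python3 - <<'E'
from h import *
o=get_obs();print(o['tcp_pos'],o['width'])
img=grab('wrist','w14')
for c in ('red','yellow'):print(c,handle(img,c))
S,Tp=held(img,'green')
g=ins(2,S,Tp,[.16,.0])
a=g[0][0].copy();a[2]=.2
plan([(a,g[0][1])]+g)
E
```

```text
[ 0.5151 -0.2267  0.218 ] 0.018284724263167896
red (array([ 0.5534, -0.232 ,  0.0255]), array([43.4, 19.2]), 83.6, np.int32(843))
yellow (array([ 0.6005, -0.2306,  0.0255]), array([43.3, 19.7]), 83.3, np.int32(1057))
shaft n 6589 x range -0.11392792402657095 -0.04001070981903766 width 0.00961720413533332
pitch slope dy/dx -0.0394064572601413 (deg tip-down 2.26) yaw slope dz/dx 0.0008229422532857056
handle tool x -0.02201590965088207 0.022342433084401536 y top -0.010849232062963537 z [-0.0095  0.0085]
shoulder tool [-0.022  -0.0001 -0.0004] tip tool [-0.162   0.0054 -0.0005] | world sh [ 0.5135 -0.2039  0.2156] tip [ 0.5142 -0.0639  0.2103]
bar dir [-0.061   0.9981  0.    ] want [-0.061   0.9981  0.    ]
to [0.5055 0.0069 0.2   ] row [-0.2327, 0.0158, -0.0097] [-0.011, -0.065, 0.038] n>=3.7
to [0.5055 0.0069 0.139 ] row [-0.2326, 0.0767, -0.0103] [-0.011, -0.065, 0.038] n>=3.9
to [0.4957 0.1666 0.139 ] row [-0.3923, 0.0769, -0.0209] [-0.011, -0.065, 0.038] n>=6.4
```

View pics/w14.png

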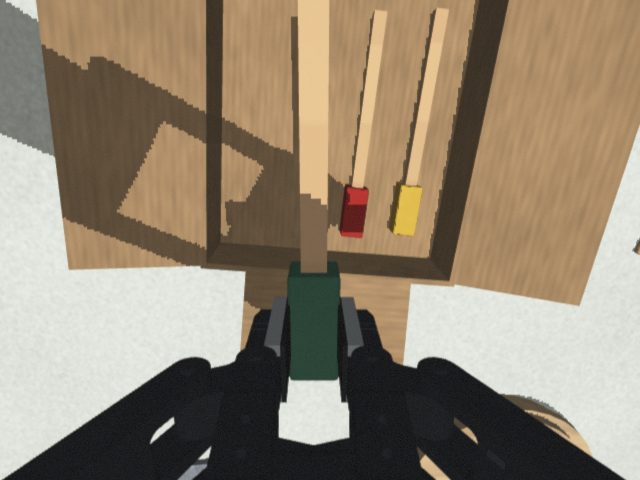

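```bash
python3 - <<'E'
from h import *
for s in('w14','w13','w2'):
    p,d,K,T=load(s);Q=cloud(d,K,np.array(optics.camera_model('wrist')['mount'])).reshape(-1,3)
    Q=Q[(abs(Q[:,0])<.06)&(Q[:,1]<.01)]
    for z0 in range(10,80,6):
        k=(abs(Q[:,2])*1000>=z0)&(abs(Q[:,2])*1000<z0+6)
        if k.sum()>5:print(s,z0,k.sum(),'ymax',np.percentile(Q[k,1],99.5).round(4))
E
```

```text
w14 10 9481 ymax -0.0042
w14 16 6998 ymax -0.0074
w14 22 1634 ymax -0.0121
w14 28 4941 ymax -0.0427
w14 34 7212 ymax -0.0451
w14 40 8550 ymax -0.0498
w14 46 4332 ymax -0.0592
w14 52 2532 ymax -0.069
w14 58 391 ymax -0.0781
w13 10 7717 ymax -0.0018
w13 16 8536 ymax -0.0054
w13 22 3381 ymax -0.0071
w13 28 2524 ymax -0.0412
w13 34 6258 ymax -0.044
w13 40 9435 ymax -0.0464
w13 46 6126 ymax -0.0518
w13 52 3183 ymax -0.0638
w13 58 683 ymax -0.0753
w2 10 3622 ymax -0.0687
w2 16 8744 ymax -0.0027
w2 22 6189 ymax -0.0058
w2 28 2634 ymax -0.0084
w2 34 3253 ymax -0.0425
w2 40 7643 ymax -0.0452
w2 46 9664 ymax -0.0478
w2 52 4799 ymax -0.0533
w2 58 1405 ymax -0.0701
```

Request:
{"api": "arm_command", "payload": {
  "steps": [
    [-0.05,0.0,-0.003,0,-0.03,0.01,0.01],
    [-0.11,0.0,-0.006,-0.01,-0.06,0.03,0.01],
    [-0.17,0.005,-0.008,-0.011,-0.065,0.038,0.01],
    [-0.233,0.015,-0.01,-0.011,-0.065,0.038,0.01],
    [-0.233,0.05,-0.01,-0.011,-0.065,0.038,0.01],
    [-0.233,0.077,-0.01,-0.011,-0.065,0.038,0.01],
    [-0.233,0.077,-0.01,-0.011,-0.065,0.038,0.01],
    [-0.233,0.077,-0.01,-0.011,-0.065,0.038,0.01]
  ]
}}

```text
clock: 24.4
tcp_pos: [0.5055, 0.0071, 0.1385]
orientation: [-0.505, 0.495, -0.474, 0.524]
wrist_force: [0.7, 0.5, -0.6]
width: 0.0183
```

```bash
python3 - <<'E'
from h import *
o=get_obs();print(o['tcp_pos'],o['width'],o['wrist_force'])
img=grab('wrist','w15')
S,Tp=held(img,'green')
plan(ins(2,S,Tp,[.16,.12,0],dx=-.0005))
E
```

```text
[0.5055 0.0071 0.1385] 0.018313838106266616 [ 0.7256  0.4582 -0.6353]
shaft n 6586 x range -0.11382714828440041 -0.04003272576108793 width 0.009591282305166492
pitch slope dy/dx -0.03957118482374222 (deg tip-down 2.27) yaw slope dz/dx 0.0004668104485351894
handle tool x -0.0221529503605871 0.02250047674938109 y top -0.010901464559764512 z [-0.0095  0.0085]
shoulder tool [-0.0222 -0.0001 -0.0005] tip tool [-0.1622  0.0054 -0.0005] | world sh [0.5045 0.029  0.1404] tip [0.4961 0.1689 0.1404]
bar dir [-0.061   0.9981 -0.    ] want [-0.061   0.9981  0.    ]
to [0.5051 0.0067 0.139 ] row [0.0002, 0.0004, -0.0012] [-0.001, -0.001, 0.0] n>=0.0
to [0.5026 0.0466 0.139 ] row [-0.0398, 0.002, -0.0013] [-0.001, -0.001, 0.0] n>=0.6
to [0.4953 0.1664 0.139 ] row [-0.1597, 0.0067, -0.0015] [-0.001, -0.001, 0.0] n>=2.6
```

Request:
{"api": "arm_command", "payload": {
  "steps": [
    [-0.012,0.0005,-0.001,0,0,0,0.01],
    [-0.025,0.001,-0.001,0,0,0,0.01],
    [-0.038,0.0015,-0.001,0,0,0,0.01],
    [-0.05,0.002,-0.001,0,0,0,0.01],
    [-0.065,0.0027,-0.001,0,0,0,0.01],
    [-0.08,0.0033,-0.001,0,0,0,0.01],
    [-0.095,0.004,-0.001,0,0,0,0.01],
    [-0.108,0.0045,-0.001,0,0,0,0.01],
    [-0.108,0.0045,-0.001,0,0,0,0.01]
  ]
}}

```text
clock: 25.58
tcp_pos: [0.4988, 0.1157, 0.1391]
orientation: [-0.505, 0.494, -0.474, 0.525]
wrist_force: [0.2, 1.0, -0.2]
width: 0.0179
```

```bash
python3 - <<'E'
from h import *
o=get_obs();print(o['tcp_pos'],o['width'],o['wrist_force'])
p,*_=grab('scene','c16');crop(p,300,150,460,330,3.2,'c16c')
p,*_=grab('wrist','w16')
E
```

```text
[0.4988 0.1157 0.1391] 0.01789979858799305 [ 0.2273  1.0176 -0.2204]
```

View pics/c16c.png

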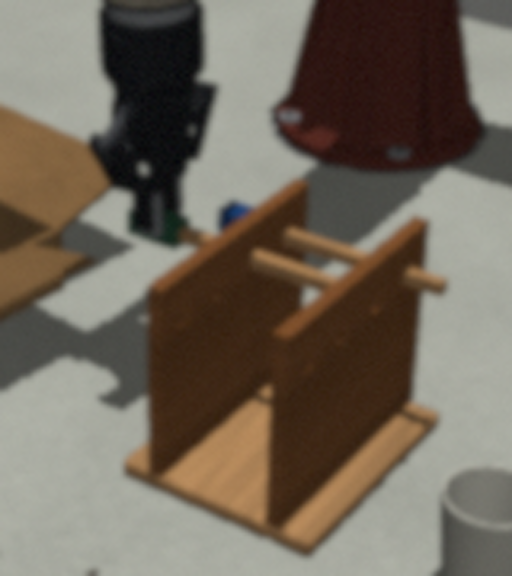

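View pics/w16.png

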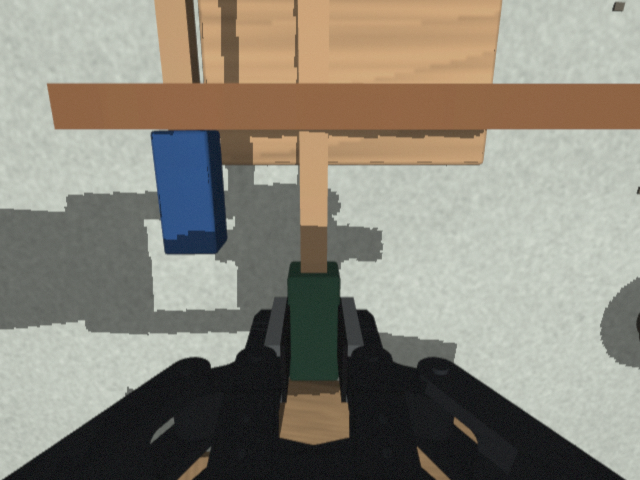

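The green shaft is through the near slot and clear. I'll finish the insertion.

Request:
{"api": "arm_command", "payload": {
  "steps": [
    [-0.012,0.0005,0,0,0,0,0.01],
    [-0.024,0.001,0,0,0,0,0.01],
    [-0.036,0.0015,0,0,0,0,0.01],
    [-0.045,0.002,0,0,0,0,0.01],
    [-0.051,0.002,0,0,0,0,0.01],
    [-0.053,0.002,0,0,0,0,0.01],
    [-0.053,0.002,0,0,0,0,0.01]
  ]
}}

```text
clock: 26.55
tcp_pos: [0.4957, 0.1678, 0.1392]
orientation: [-0.505, 0.495, -0.475, 0.524]
wrist_force: [-0.4, 0.2, -0.9]
width: 0.0184
```

```bash
python3 - <<'E'
from h import *
o=get_obs();print(o['tcp_pos'],o['width'],o['wrist_force'])
p,*_=grab('wrist','w17')
E
```

```text
[0.4957 0.1678 0.1392] 0.018436462268122535 [-0.4361  0.2008 -0.8561]
```

View pics/w17.png

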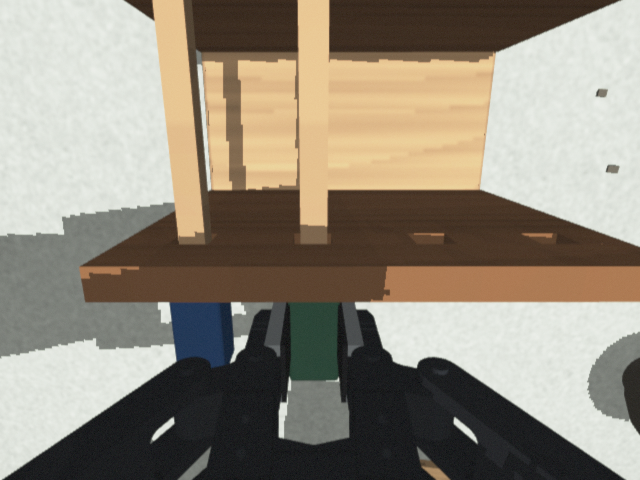

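Request:
{"api": "arm_command", "payload": {
  "steps": [
    [-0.002,0,0,0,0,0,0.01],
    [-0.004,0,0,0,0,0,0.01],
    [-0.004,0,0,0,0,0,0.01]
  ]
}}

```text
clock: 26.98
tcp_pos: [0.4958, 0.1679, 0.1393]
orientation: [-0.507, 0.493, -0.477, 0.523]
wrist_force: [0.9, -10.5, 0.7]
width: 0.0183
```

Contact reads −10 N, so green is home. Releasing and lifting.

Request:
{"api": "arm_command", "payload": {
  "steps": [
    [0,0,0,0,0,0,0.03],
    [0,0,0,0,0,0,0.03],
    [0,0,0,0,0,0,0.03],
    [0,-0.05,0,0,0,0,0.03],
    [0,-0.1,0,0,0,0,0.03],
    [0,-0.14,0,0,0,0,0.03]
  ]
}}

```text
clock: 27.72
tcp_pos: [0.4964, 0.1641, 0.2816]
orientation: [-0.507, 0.492, -0.477, 0.523]
wrist_force: [0.1, -0.0, 0.6]
width: 0.0299
```

```bash
python3 - <<'E'
from h import *
D=down(np.deg2rad(-6.3))
img=grab('wrist','w18')
for c in('blue','green'):print(c,handle(img,c))
plan([([.555,-.05,.27],D),([.555,-.225,.15],D)])
E
```

```text
blue (array([0.4501, 0.1617, 0.1472]), array([19. , 38.9]), 3.9, np.int32(1325))
green (array([0.4956, 0.1643, 0.1473]), array([18.6, 39.1]), 2.9, np.int32(1281))
to [ 0.555 -0.05   0.27 ] row [0.218, 0.0114, 0.0422] [-0.01, 0.171, -0.034] n>=3.6
to [ 0.555 -0.225  0.15 ] row [0.3966, 0.1254, 0.03] [-0.01, 0.171, -0.034] n>=6.7
```

View pics/w18.png

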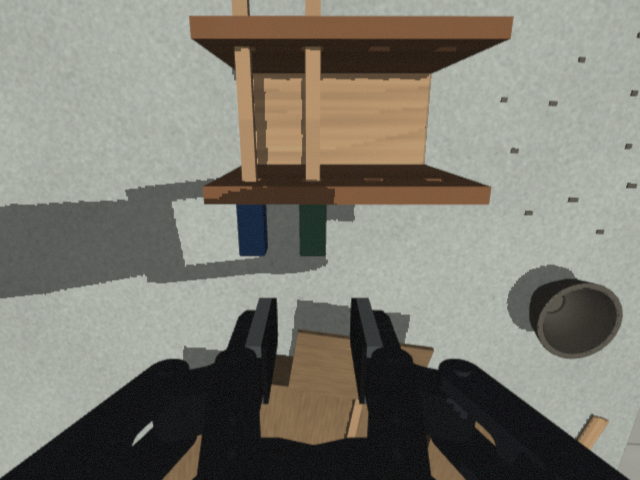

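Blue and green are both seated, their handles butted to the upright at rows 204–256. Now red.

Request:
{"api": "arm_command", "payload": {
  "steps": [
    [0.055,0.0,0.01,0,0.06,-0.01,0.03],
    [0.11,0.005,0.02,0,0.12,-0.025,0.03],
    [0.165,0.01,0.03,-0.01,0.171,-0.034,0.03],
    [0.22,0.011,0.042,-0.01,0.171,-0.034,0.03],
    [0.28,0.02,0.042,-0.01,0.171,-0.034,0.03],
    [0.335,0.04,0.04,-0.01,0.171,-0.034,0.03],
    [0.385,0.07,0.033,-0.01,0.171,-0.034,0.03],
    [0.397,0.12,0.03,-0.01,0.171,-0.034,0.03],
    [0.397,0.125,0.03,-0.01,0.171,-0.034,0.03],
    [0.397,0.125,0.03,-0.01,0.171,-0.034,0.03]
  ]
}}

```text
clock: 29.02
tcp_pos: [0.5554, -0.2247, 0.1508]
orientation: [-0.472, 0.527, -0.526, 0.472]
wrist_force: [-0.0, -0.5, 0.6]
width: 0.03
```

```bash
python3 - <<'E'
from h import *
img=grab('wrist','w19')
for c in('red','yellow'):print(c,handle(img,c))
r=handle(img,'red')
D=down(np.deg2rad(-6.2))
o=get_obs();print(o['tcp_pos'])
plan([([*r[0][:2],.06],D),([*r[0][:2],.013],D)])
E
```

```text
red (array([ 0.5539, -0.232 ,  0.0256]), array([43. , 17.8]), 83.7, np.int32(1031))
yellow (array([ 0.601 , -0.2266,  0.0252]), array([35.9, 19.2]), 83.2, np.int32(1014))
[ 0.5564 -0.225   0.1522]
to [ 0.5539 -0.232   0.06  ] row [0.0072, 0.0922, -0.002] [-0.002, -0.0, 0.001] n>=1.5
to [ 0.5539 -0.232   0.013 ] row [0.0072, 0.1392, -0.0021] [-0.002, -0.0, 0.001] n>=2.2
```

View pics/w19.png

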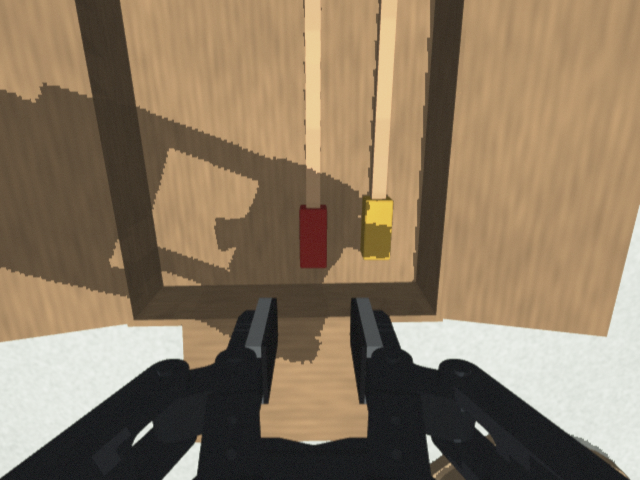

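The red handle is centred at (313,237).

Request:
{"api": "arm_command", "payload": {
  "steps": [
    [0.007,0.05,-0.001,0,0,0,0.028],
    [0.007,0.09,-0.001,0,0,0,0.028],
    [0.007,0.115,-0.001,0,0,0,0.028],
    [0.007,0.138,-0.001,0,0,0,0.028],
    [0.007,0.138,-0.001,0,0,0,0.028],
    [0.007,0.138,-0.001,0,0,0,0.01],
    [0.007,0.138,-0.001,0,0,0,0.01],
    [0.007,0.138,-0.001,0,0,0,0.01],
    [0.007,0.138,-0.001,0,0,0,0.01]
  ]
}}

```text
clock: 30.2
tcp_pos: [0.5566, -0.2327, 0.0161]
orientation: [0.471, -0.525, 0.528, -0.473]
wrist_force: [0.3, -0.0, 5.0]
width: 0.0183
```

Request:
{"api": "arm_command", "payload": {
  "steps": [
    [0,-0.02,0,0,0,0,0.01],
    [0,-0.07,0,0,0,0,0.01],
    [0,-0.12,0,0,0,0,0.01],
    [0,-0.18,0,0,0,0,0.01],
    [0,-0.2,0,0,0,0,0.01],
    [0,-0.2,0,0,0,0,0.01]
  ]
}}

```text
clock: 30.95
tcp_pos: [0.5564, -0.2328, 0.2186]
orientation: [0.471, -0.523, 0.53, -0.473]
wrist_force: [-0.9, 0.4, -1.1]
width: 0.0179
```

```bash
python3 - <<'E'
from h import *
o=get_obs();print(o['tcp_pos'],o['width'])
img=grab('wrist','w20')
print(handle(img,'yellow'))
S,Tp=held(img,'red')
g=ins(3,S,Tp,[.16,.0])
a=g[0][0].copy();a[2]=.2
plan([(a,g[0][1])]+g)
E
```

```text
[ 0.5564 -0.2328  0.2186] 0.017919200481436377
(array([ 0.6008, -0.2306,  0.0254]), array([43.6, 19.5]), 83.7, np.int32(965))
shaft n 6498 x range -0.11410407534701823 -0.04000340175840907 width 0.009663445348858206
pitch slope dy/dx -0.03444472086842148 (deg tip-down 1.97) yaw slope dz/dx 0.011446974156447184
handle tool x -0.01734664735736917 0.02272373033275321 y top -0.00914869619996879 z [-0.0089  0.0082]
shoulder tool [-0.0173  0.0016 -0.0005] tip tool [-0.1573  0.0064 -0.0021] | world sh [ 0.5564 -0.2148  0.2142] tip [ 0.5701 -0.0754  0.2092]
bar dir [-0.061   0.9981  0.    ] want [-0.061   0.9981  0.    ]
to [0.5512 0.0143 0.2   ] row [-0.2445, 0.0153, -0.0307] [-0.008, -0.158, 0.036] n>=3.9
to [0.5512 0.0143 0.141 ] row [-0.2445, 0.0743, -0.031] [-0.008, -0.158, 0.036] n>=4.1
to [0.5414 0.174  0.141 ] row [-0.4022, 0.0739, -0.0581] [-0.008, -0.158, 0.036] n>=6.6
```

View pics/w20.png

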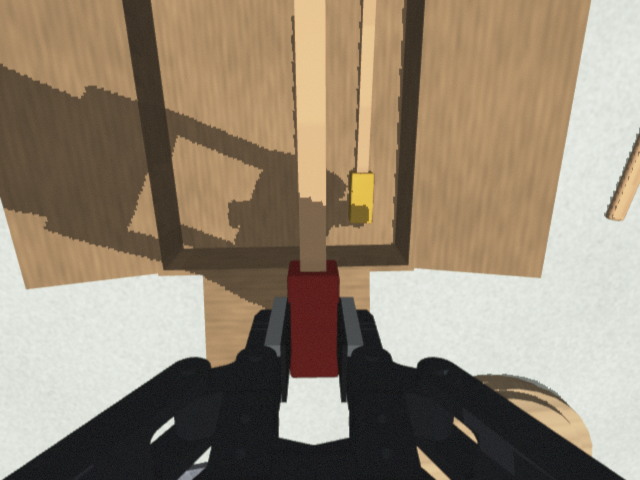

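Request:
{"api": "arm_command", "payload": {
  "steps": [
    [-0.05,0.0,-0.006,0,-0.05,0.01,0.01],
    [-0.11,0.0,-0.014,-0.008,-0.1,0.03,0.01],
    [-0.17,0.005,-0.022,-0.008,-0.158,0.036,0.01],
    [-0.23,0.015,-0.03,-0.008,-0.158,0.036,0.01],
    [-0.24,0.05,-0.031,-0.008,-0.158,0.036,0.01],
    [-0.24,0.074,-0.031,-0.008,-0.158,0.036,0.01],
    [-0.24,0.074,-0.031,-0.008,-0.158,0.036,0.01],
    [-0.24,0.074,-0.031,-0.008,-0.158,0.036,0.01]
  ]
}}

```text
clock: 32.0
tcp_pos: [0.55, 0.0096, 0.1404]
orientation: [-0.504, 0.497, -0.478, 0.52]
wrist_force: [0.4, 0.2, 0.4]
width: 0.0184
```

```bash
sed -i "s/sx=hk\[:,0\].min()/sx=hk[:,0].max()-.045/" h.py; python3 - <<'E'
from h import *
o=get_obs();print(o['tcp_pos'],o['width'],o['wrist_force'])
img=grab('wrist','w21')
S,Tp=held(img,'red')
plan(ins(3,S,Tp,[.16,.12,0],dx=-.0005))
E
```

```text
[0.55   0.0096 0.1404] 0.018378041847146087 [0.3808 0.1718 0.4388]
shaft n 6494 x range -0.11412418787439774 -0.040024594013662346 width 0.009644223049331626
pitch slope dy/dx -0.03481808761709377 (deg tip-down 1.99) yaw slope dz/dx 0.012772179911426361
handle tool x -0.02153017968486002 0.022534819911322654 y top -0.009091989925701108 z [-0.0087  0.0078]
shoulder tool [-0.0225  0.0017 -0.0006] tip tool [-0.1625  0.0066 -0.0024] | world sh [0.5492 0.0318 0.1405] tip [0.5406 0.1717 0.1404]
bar dir [-0.061   0.9981 -0.    ] want [-0.061   0.9981  0.    ]
to [0.551  0.0091 0.141 ] row [0.0003, 0.0005, 0.0001] [0.0, 0.0, 0.001] n>=0.0
to [0.5485 0.049  0.141 ] row [-0.0397, 0.0018, -0.0004] [0.0, 0.0, 0.001] n>=0.6
to [0.5412 0.1688 0.141 ] row [-0.1596, 0.0059, -0.0019] [0.0, 0.0, 0.001] n>=2.6
```

Request:
{"api": "arm_command", "payload": {
  "steps": [
    [-0.012,0.0005,0,0,0,0,0.01],
    [-0.025,0.001,0,0,0,0,0.01],
    [-0.038,0.0015,-0.0004,0,0,0,0.01],
    [-0.05,0.002,-0.0006,0,0,0,0.01],
    [-0.065,0.0025,-0.0008,0,0,0,0.01],
    [-0.08,0.003,-0.001,0,0,0,0.01],
    [-0.095,0.0035,-0.0012,0,0,0,0.01],
    [-0.108,0.004,-0.0013,0,0,0,0.01],
    [-0.108,0.004,-0.0013,0,0,0,0.01]
  ]
}}

```text
clock: 33.17
tcp_pos: [0.5442, 0.1182, 0.1411]
orientation: [-0.504, 0.496, -0.478, 0.521]
wrist_force: [0.9, 0.3, 0.6]
width: 0.018
```

```bash
python3 - <<'E'
from h import *
o=get_obs();print(o['tcp_pos'],o['width'],o['wrist_force'])
p,*_=grab('scene','c22');crop(p,300,150,460,330,3.2,'c22c')
p,*_=grab('wrist','w22')
E
```

```text
[0.5442 0.1182 0.1411] 0.018008311278665215 [0.9192 0.2608 0.5975]
```

View pics/c22c.png

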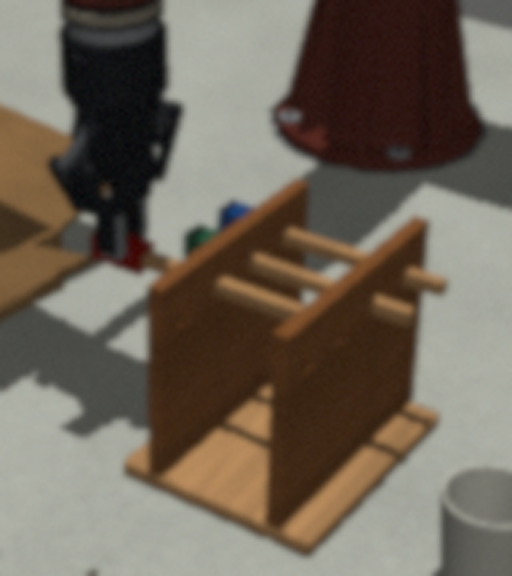

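View pics/w22.png

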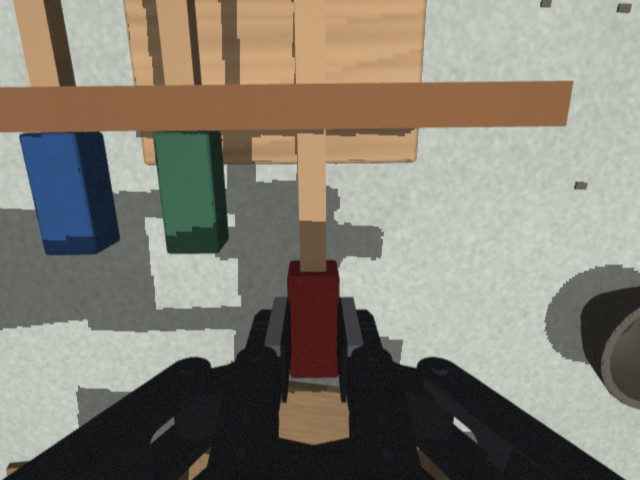

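Red is through the near slot with no force showing. I'll push it home.

Request:
{"api": "arm_command", "payload": {
  "steps": [
    [-0.012,0.0005,0,0,0,0,0.01],
    [-0.024,0.001,-0.0002,0,0,0,0.01],
    [-0.036,0.0015,-0.0003,0,0,0,0.01],
    [-0.045,0.002,-0.0004,0,0,0,0.01],
    [-0.051,0.002,-0.0005,0,0,0,0.01],
    [-0.055,0.002,-0.0005,0,0,0,0.01],
    [-0.055,0.002,-0.0005,0,0,0,0.01]
  ]
}}

```text
clock: 34.15
tcp_pos: [0.5411, 0.1708, 0.1409]
orientation: [-0.505, 0.495, -0.479, 0.519]
wrist_force: [-0.8, -5.4, 1.2]
width: 0.0181
```

Request:
{"api": "arm_command", "payload": {
  "steps": [
    [-0.002,0,0,0,0,0,0.01],
    [-0.002,0,0,0,0,0,0.03],
    [-0.001,0,0,0,0,0,0.03],
    [0,0,0,0,0,0,0.03],
    [0,-0.05,0,0,0,0,0.03],
    [0,-0.1,0,0,0,0,0.03],
    [0,-0.14,0,0,0,0,0.03]
  ]
}}

```text
clock: 35.02
tcp_pos: [0.5419, 0.1668, 0.2833]
orientation: [-0.504, 0.495, -0.48, 0.52]
wrist_force: [1.0, 0.3, -0.3]
width: 0.0299
```

```bash
python3 - <<'E'
from h import *
D=down(np.deg2rad(-6.5))
img=grab('wrist','w23')
for c in('blue','green','red'):print(c,handle(img,c))
plan([([.60,-.05,.27],D),([.60,-.225,.15],D)])
E
```

```text
blue (array([0.4499, 0.1617, 0.147 ]), array([19.9, 38.8]), 3.6, np.int32(1468))
green (array([0.4962, 0.1642, 0.1472]), array([19.5, 39.5]), 4.7, np.int32(1321))
red (array([0.5406, 0.1752, 0.1473]), array([17.1, 23. ]), 2.1, np.int32(393))
to [ 0.6  -0.05  0.27] row [0.2203, 0.0134, 0.044] [-0.009, 0.164, -0.033] n>=3.6
to [ 0.6   -0.225  0.15 ] row [0.3988, 0.1276, 0.0338] [-0.009, 0.164, -0.033] n>=6.7
```

View pics/w23.png

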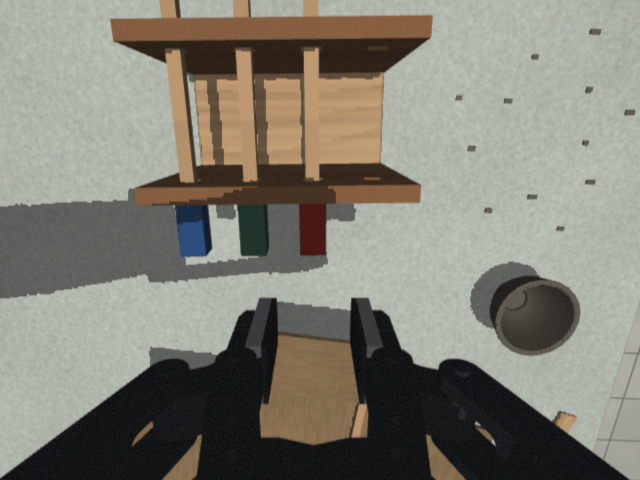

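Three are seated: blue, green and red. Last is yellow, close to the back wall, so I'll grip it a little higher.

Request:
{"api": "arm_command", "payload": {
  "steps": [
    [0.055,0.0,0.01,0,0.06,-0.01,0.028],
    [0.11,0.005,0.02,0,0.12,-0.025,0.028],
    [0.165,0.01,0.03,-0.009,0.164,-0.033,0.028],
    [0.22,0.013,0.044,-0.009,0.164,-0.033,0.028],
    [0.28,0.02,0.042,-0.009,0.164,-0.033,0.028],
    [0.335,0.04,0.04,-0.009,0.164,-0.033,0.028],
    [0.385,0.07,0.034,-0.009,0.164,-0.033,0.028],
    [0.399,0.12,0.034,-0.009,0.164,-0.033,0.028],
    [0.399,0.128,0.034,-0.009,0.164,-0.033,0.028],
    [0.399,0.128,0.034,-0.009,0.164,-0.033,0.028]
  ]
}}

```text
clock: 36.33
tcp_pos: [0.6001, -0.2242, 0.1493]
orientation: [-0.471, 0.528, -0.527, 0.471]
wrist_force: [0.0, 1.4, 0.3]
width: 0.0283
```

```bash
python3 - <<'E'
from h import *
img=grab('wrist','w24')
r=handle(img,'yellow');print(r)
D=down(np.deg2rad(-6.5))
o=get_obs();print(o['tcp_pos'])
plan([([*r[0][:2],.06],D),([*r[0][:2],.02],D)])
P=cloud(*img[1:]);m=(abs(P[...,2]-.06)<.004)&(P[...,0]>.6)&(P[...,0]<.68)&(abs(P[...,1]+.225)<.01);print('wall x',P[m][:,0].min())
E
```

```text
(array([ 0.6008, -0.234 ,  0.0256]), array([29.2, 18.2]), 83.1, np.int32(467))
[ 0.6013 -0.2245  0.1511]
to [ 0.6008 -0.234   0.06  ] row [0.0095, 0.0911, 0.0004] [-0.002, 0.001, 0.0] n>=1.5
to [ 0.6008 -0.234   0.02  ] row [0.0095, 0.1311, 0.0003] [-0.002, 0.001, 0.0] n>=2.1
wall x 0.6361537905703656
```

View pics/w24.png

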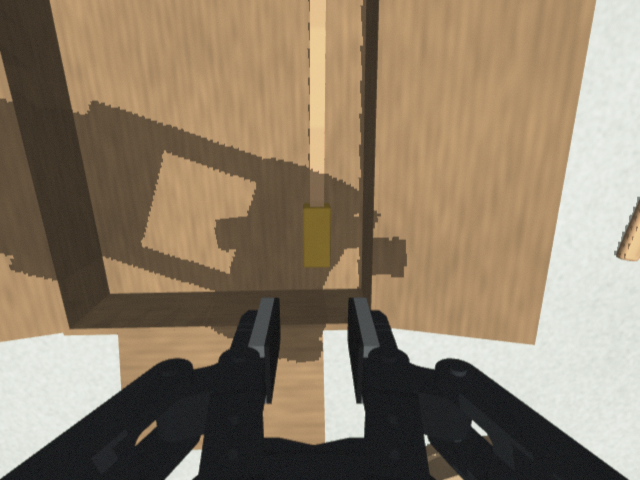

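Request:
{"api": "arm_command", "payload": {
  "steps": [
    [0.006,0.05,-0.001,0,0,0,0.028],
    [0.006,0.09,-0.001,0,0,0,0.028],
    [0.006,0.115,-0.001,0,0,0,0.028],
    [0.006,0.131,-0.001,0,0,0,0.028],
    [0.006,0.131,-0.001,0,0,0,0.028],
    [0.006,0.131,-0.001,0,0,0,0.028]
  ]
}}

```text
clock: 37.12
tcp_pos: [0.6016, -0.2309, 0.0223]
orientation: [0.47, -0.525, 0.529, -0.472]
wrist_force: [0.9, -0.6, -0.0]
width: 0.0278
```

Request:
{"api": "arm_command", "payload": {
  "steps": [
    [0,0.002,0,0,0,0,0.028],
    [0,0.003,0,0,0,0,0.028],
    [0,0.003,0,0,0,0,0.01],
    [0,0.003,0,0,0,0,0.01],
    [0,0.003,0,0,0,0,0.01],
    [0,0.003,0,0,0,0,0.01]
  ]
}}

```text
clock: 37.88
tcp_pos: [0.602, -0.2312, 0.0199]
orientation: [0.47, -0.525, 0.529, -0.472]
wrist_force: [-1.4, -0.3, 4.4]
width: 0.0175
```

Request:
{"api": "arm_command", "payload": {
  "steps": [
    [0,-0.02,0,0,0,0,0.01],
    [0,-0.07,0,0,0,0,0.01],
    [0,-0.12,0,0,0,0,0.01],
    [0,-0.18,0,0,0,0,0.01],
    [0,-0.2,0,0,0,0,0.01],
    [0,-0.2,0,0,0,0,0.01]
  ]
}}

```text
clock: 38.62
tcp_pos: [0.6018, -0.2311, 0.2223]
orientation: [0.47, -0.524, 0.531, -0.473]
wrist_force: [-0.6, -0.5, -1.1]
width: 0.0179
```

```bash
python3 - <<'E'
from h import *
o=get_obs();print(o['tcp_pos'],o['width'])
img=grab('wrist','w25')
S,Tp=held(img,'yellow')
g=ins(4,S,Tp,[.16,.0])
a=g[0][0].copy();a[2]=.2
plan([(a,g[0][1])]+g)
E
```

```text
[ 0.6018 -0.2311  0.2223] 0.017916157362784253
shaft n 6253 x range -0.11503275079025115 -0.04000386747411046 width 0.009653676956126192
pitch slope dy/dx -0.03473524012626426 (deg tip-down 1.99) yaw slope dz/dx 0.0014679226747377927
handle tool x -0.0161519544875722 0.0007792096200568976 y top -0.004988064244432419 z [-0.0089  0.0022]
shoulder tool [-0.0442  0.0063 -0.0005] tip tool [-0.1842  0.0112 -0.0007] | world sh [ 0.6049 -0.1864  0.2131] tip [ 0.6204 -0.0473  0.2079]
bar dir [-0.061   0.9981  0.    ] want [-0.061   0.9981  0.    ]
to [ 0.5989 -0.0099  0.2   ] row [-0.219, 0.0189, -0.0263] [-0.009, -0.172, 0.037] n>=3.5
to [ 0.5989 -0.0099  0.1448] row [-0.2191, 0.0741, -0.0266] [-0.009, -0.172, 0.037] n>=3.7
to [0.5891 0.1498 0.1448] row [-0.3767, 0.0737, -0.0542] [-0.009, -0.172, 0.037] n>=6.2
```

View pics/w25.png

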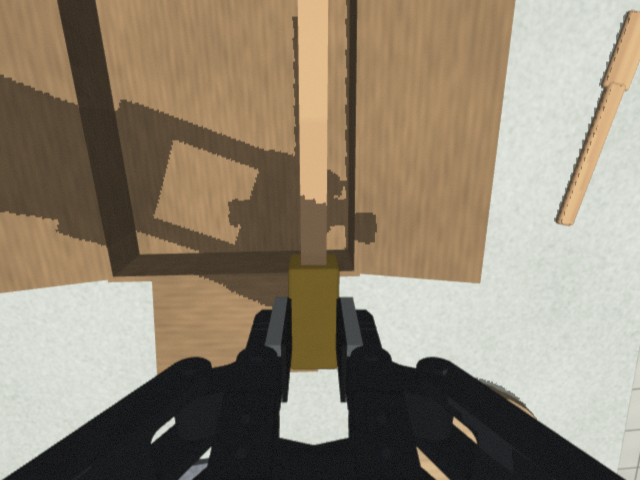

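```bash
python3 - <<'E'
s=open('h.py').read()
s=s.replace("'yellow':((22,140,60),(32,255,255))","'yellow':((21,150,40),(34,255,255))");open('h.py','w').write(s)
E
python3 - <<'E'
from h import *
img=load('w25');p,d,K,T=img
h=cv2.cvtColor(p,cv2.COLOR_RGB2HSV);print(h[290,313],h[340,313],h[362,313])
Q=cloud(d,K,np.array(optics.camera_model('wrist')['mount']))
for v in range(252,376,6):print(v,Q[v,313])
S,Tp=held(img,'yellow')
E
```

```text
[ 22 162 112] [ 22 173 112] [ 22 172 114]
252 [-0.0274  0.0011 -0.0005]
258 [-0.0248  0.0013 -0.0005]
264 [-0.0226  0.0004 -0.0005]
270 [-0.0222 -0.0047 -0.0005]
276 [-0.0195 -0.0042 -0.0005]
282 [-0.0173 -0.0048 -0.0005]
288 [-0.0146 -0.0045 -0.0005]
294 [-0.0119 -0.0044 -0.0005]
300 [-0.0097 -0.0051 -0.0005]
306 [-0.0067 -0.0044 -0.0005]
312 [-0.0047 -0.0056 -0.0005]
318 [-0.0017 -0.0051 -0.0005]
324 [ 0.0005 -0.0059 -0.0005]
330 [ 0.0035 -0.0055 -0.0005]
336 [ 0.0057 -0.0063 -0.0005]
342 [ 0.0085 -0.0063 -0.0006]
348 [ 0.0109 -0.0069 -0.0006]
354 [ 0.0144 -0.0059 -0.0006]
360 [ 0.0178 -0.0052 -0.0006]
366 [ 0.0207 -0.0053 -0.0006]
372 [ 0.1956  0.2229 -0.0008]
shaft n 6253 x range -0.11503275079025115 -0.04000386747411046 width 0.009653676956126192
pitch slope dy/dx -0.03473524012626426 (deg tip-down 1.99) yaw slope dz/dx 0.0014679226747377927
handle tool x -0.022886422476492113 0.022171263274744155 y top -0.005114177080900839 z [-0.0092  0.0084]
shoulder tool [-0.0228  0.0055 -0.0005] tip tool [-0.1628  0.0104 -0.0007] | world sh [ 0.6025 -0.2077  0.2138] tip [ 0.618  -0.0686  0.2087]
```

```bash
python3 - <<'E'
from h import *
S,Tp=held(load('w25'),'yellow')
g=ins(4,S,Tp,[.16,.0],dx=-.0005)
a=g[0][0].copy();a[2]=.2
plan([(a,g[0][1])]+g)
E
```

```text
shaft n 6253 x range -0.11503275079025115 -0.04000386747411046 width 0.009653676956126192
pitch slope dy/dx -0.03473524012626426 (deg tip-down 1.99) yaw slope dz/dx 0.0014679226747377927
handle tool x -0.022886422476492113 0.022171263274744155 y top -0.005114177080900839 z [-0.0092  0.0084]
shoulder tool [-0.0228  0.0055 -0.0005] tip tool [-0.1628  0.0104 -0.0007] | world sh [ 0.6025 -0.2077  0.2138] tip [ 0.618  -0.0686  0.2087]
bar dir [-0.061   0.9981 -0.    ] want [-0.061   0.9981  0.    ]
to [0.5971 0.0114 0.2   ] row [-0.24, 0.0188, -0.0304] [-0.009, -0.172, 0.037] n>=3.9
to [0.5971 0.0114 0.1448] row [-0.2401, 0.074, -0.0308] [-0.009, -0.172, 0.037] n>=4.1
to [0.5873 0.1711 0.1448] row [-0.3977, 0.0736, -0.0583] [-0.009, -0.172, 0.037] n>=6.5
```

Request:
{"api": "arm_command", "payload": {
  "steps": [
    [-0.05,0.0,-0.006,0,-0.05,0.01,0.01],
    [-0.11,0.0,-0.014,-0.008,-0.1,0.03,0.01],
    [-0.17,0.005,-0.022,-0.009,-0.172,0.037,0.01],
    [-0.23,0.015,-0.03,-0.009,-0.172,0.037,0.01],
    [-0.24,0.05,-0.031,-0.009,-0.172,0.037,0.01],
    [-0.24,0.074,-0.031,-0.009,-0.172,0.037,0.01],
    [-0.24,0.074,-0.031,-0.009,-0.172,0.037,0.01],
    [-0.24,0.074,-0.031,-0.009,-0.172,0.037,0.01]
  ]
}}

```text
clock: 39.67
tcp_pos: [0.5962, 0.0112, 0.1438]
orientation: [-0.507, 0.494, -0.475, 0.522]
wrist_force: [0.0, -0.2, -0.3]
width: 0.0175
```

```bash
python3 - <<'E'
from h import *
o=get_obs();print(o['tcp_pos'],o['width'],o['wrist_force'])
img=grab('wrist','w26')
S,Tp=held(img,'yellow')
plan(ins(4,S,Tp,[.16,.12,0],dx=-.0005))
E
```

```text
[0.5962 0.0112 0.1438] 0.017533083313172937 [ 0.0237 -0.1637 -0.3423]
shaft n 6250 x range -0.11513221202929064 -0.04004456113837844 width 0.009625241346946957
pitch slope dy/dx -0.03473704055087963 (deg tip-down 1.99) yaw slope dz/dx 0.0016714644233431727
handle tool x -0.023047363442917926 0.02202531744327313 y top -0.00519483450876887 z [-0.0093  0.0083]
shoulder tool [-0.023   0.0055 -0.0006] tip tool [-0.163   0.0104 -0.0008] | world sh [0.5951 0.0341 0.1402] tip [0.5866 0.1739 0.1402]
bar dir [-0.061   0.9981 -0.    ] want [-0.061   0.9981  0.    ]
to [0.5972 0.0113 0.1447] row [-0.0003, 0.0003, 0.0001] [0.0, -0.0, -0.0] n>=0.0
to [0.5948 0.0512 0.1447] row [-0.0403, 0.0016, 0.0001] [0.0, -0.0, -0.0] n>=0.6
to [0.5874 0.171  0.1447] row [-0.1602, 0.0058, -0.0001] [0.0, -0.0, -0.0] n>=2.6
```

Request:
{"api": "arm_command", "payload": {
  "steps": [
    [-0.012,0.0005,0,0,0,0,0.01],
    [-0.025,0.001,0,0,0,0,0.01],
    [-0.038,0.0015,0,0,0,0,0.01],
    [-0.05,0.002,0,0,0,0,0.01],
    [-0.065,0.0025,0,0,0,0,0.01],
    [-0.08,0.003,0,0,0,0,0.01],
    [-0.095,0.0035,0,0,0,0,0.01],
    [-0.108,0.004,0,0,0,0,0.01],
    [-0.108,0.004,0,0,0,0,0.01]
  ]
}}

```text
clock: 40.85
tcp_pos: [0.5905, 0.1199, 0.1446]
orientation: [-0.507, 0.493, -0.475, 0.523]
wrist_force: [0.7, 0.1, 0.0]
width: 0.0174
```

```bash
python3 - <<'E'
from h import *
o=get_obs();print(o['tcp_pos'],o['width'],o['wrist_force'])
p,*_=grab('scene','c27');crop(p,300,150,460,330,3.2,'c27c')
p,*_=grab('wrist','w27')
E
```

```text
[0.5905 0.1199 0.1446] 0.017439802708962983 [0.6821 0.0716 0.0429]
```

View pics/c27c.png

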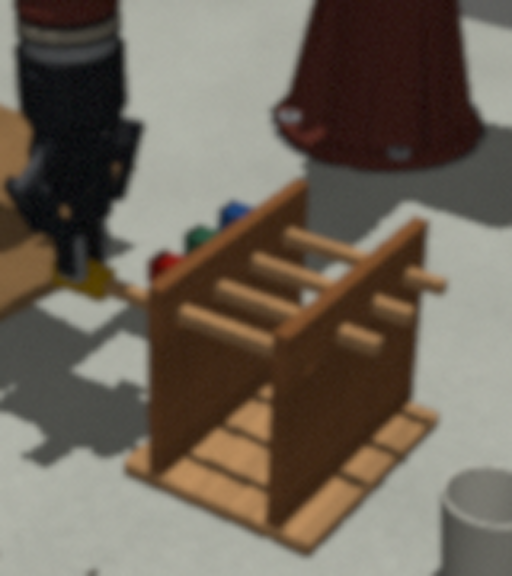

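View pics/w27.png

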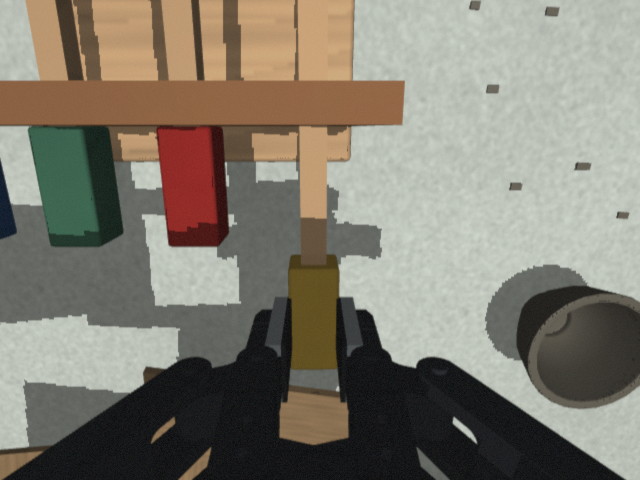

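Yellow is through the near slot and aligned. I'll push it home.

Request:
{"api": "arm_command", "payload": {
  "steps": [
    [-0.012,0.0005,0,0,0,0,0.01],
    [-0.024,0.001,0,0,0,0,0.01],
    [-0.036,0.0015,0,0,0,0,0.01],
    [-0.045,0.002,0,0,0,0,0.01],
    [-0.051,0.002,0,0,0,0,0.01],
    [-0.055,0.002,0,0,0,0,0.01],
    [-0.056,0.002,0,0,0,0,0.01]
  ]
}}

```text
clock: 41.82
tcp_pos: [0.5874, 0.1723, 0.1445]
orientation: [-0.508, 0.492, -0.477, 0.522]
wrist_force: [-0.3, -8.1, 1.2]
width: 0.0177
```

Request:
{"api": "arm_command", "payload": {
  "steps": [
    [0,0,0,0,0,0,0.03],
    [0,0,0,0,0,0,0.03],
    [0,0,0,0,0,0,0.03],
    [0,-0.05,0,0,0,0,0.03],
    [0,-0.1,0,0,0,0,0.03],
    [0,-0.14,0,0,0,0,0.03],
    [0.06,-0.15,0,0,0,0,0.03],
    [0.08,-0.16,0,0,0,0,0.03],
    [0.08,-0.16,0,0,0,0,0.03],
    [0.08,-0.16,0,0,0,0,0.03]
  ]
}}

```text
clock: 43.08
tcp_pos: [0.5922, 0.0889, 0.3012]
orientation: [-0.508, 0.493, -0.476, 0.522]
wrist_force: [-0.9, 0.2, -0.2]
width: 0.0301
```

```bash
python3 - <<'E'
from h import *
img=grab('wrist','w28')
P=cloud(*img[1:])
for c in HSV:
    x=blob(img[0],c)
    if x is None: print(c,None);continue
    q=P[x[0]];k=abs(q[:,2]-np.median(q[:,2]))<.004;q=(q[k]-[.5137,.2465,0])@rotz(RY);print(c,np.percentile(q,[2,98],0).round(4).tolist())
p,d,K,T=grab('scene','c28');crop(p,180,150,500,330,2.5,'c28c')
P=cloud(d,K,T)
p,d,K,T=grab('side','s28');crop(p,180,140,460,480,1.75,'s28c')
P2=cloud(d,K,T)
for nm,PP in(('scene',P),('side',P2)):
    Q=(PP-C)@rotz(CY);x,y,z=Q[...,0],Q[...,1],Q[...,2];b=(z>.05)&(z<.17)
    for n,m,a in(('front',b&(x<-.12)&(x>-.21)&(abs(y)<.11),lambda q:-.105-q[:,0]),('back',b&(x>.12)&(x<.21)&(abs(y)<.11),lambda q:q[:,0]-.105),('right',b&(y<-.13)&(y>-.21)&(abs(x)<.065),lambda q:-.115-q[:,1]),('left',b&(y>.13)&(y<.21)&(abs(x)<.065),lambda q:q[:,1]-.115)):
        q=Q[m]
        if len(q)>20:print(nm,n,len(q),'angle',np.round(np.pi-np.median(np.arctan2(q[:,2]-.0625,a(q))),2))
E
```

```text
blue [[-0.0778, -0.0996, 0.144], [-0.0591, -0.0577, 0.1485]]
green [[-0.0319, -0.0996, 0.1443], [-0.013, -0.0578, 0.1485]]
red [[0.0137, -0.0996, 0.1454], [0.0322, -0.0579, 0.1487]]
yellow [[0.0591, -0.0996, 0.1457], [0.0778, -0.0578, 0.1486]]
scene front 1258 angle 2.91
scene back 1168 angle 2.93
scene right 668 angle 2.95
scene left 546 angle 2.95
side front 5549 angle 2.91
side back 5230 angle 2.93
side right 3500 angle 2.95
side left 2142 angle 2.94
```

View pics/c28c.png

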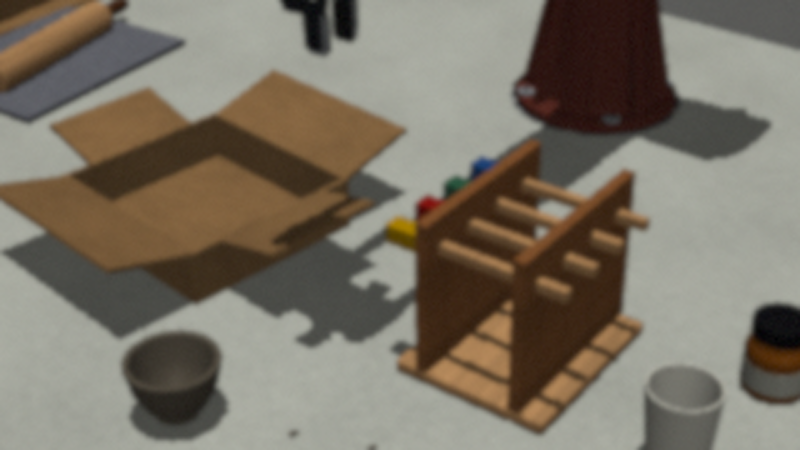

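View pics/w28.png

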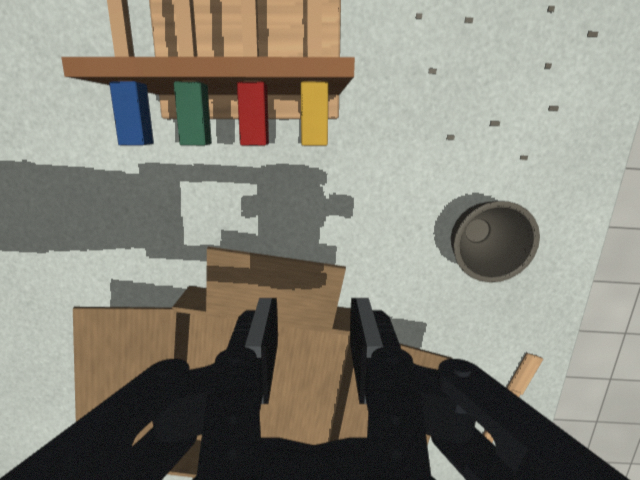

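View pics/s28c.png

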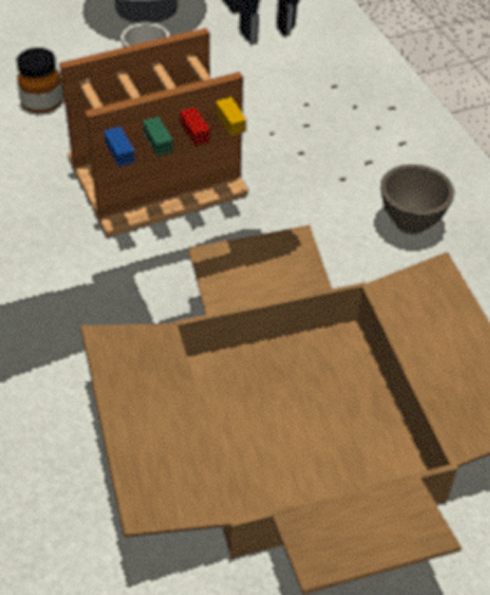

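All four bars are through both uprights with their shoulders at the face. The carton is empty and every flap is at about 2.9 rad. Handing in.

```bash
python3 -c "
from cell import close_job
print(close_job())"
```

```text
the job is handed in; nothing more can be done
None
```

The job is handed in: all four flaps are folded back, and the blue, green, red and yellow bars are threaded through slot pairs 1 to 4. It took about 43 s of the 210 s.

**Last checks:**
- **Flaps:** all four measured about 2.9 rad in both the scene and side cameras.
- **Bars:** all four handles are butted against the near upright, with shoulders at rack y of about −58 mm (−56 mm is the upright's face, −63 mm the limit). All four tips stick out past the far upright. The red and yellow shoulders pressed against the wood with −5 N and −8 N; green read −10 N and blue −4 N.
- **Carton and bystanders:** the carton is empty, and the pot, cup and jar look unmoved by eye in the pictures; I did not measure them. The arm was clear of everything when I handed in.

**What went wrong or disagreed:**
- **Blue grasp:** the gripper was pushed about 5 mm sideways, probably by the front wall, and turned the green bar about 4°. I measured green again before gripping it.
- **Blue release:** I typed one wrong shift, a brief push towards the rack. The pictures afterwards showed blue properly seated and nothing disturbed.
- **Measurement noise:** position readings varied by about 1 mm. The slots' lower edges measured 129–132 mm high against the expected 132.5 mm, so I used the stated slot height.

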